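# Seat a pendant stone with the setting press

## Robot

A 6-joint arm with a two-finger parallel gripper is mounted at the origin on the work surface. World frame = base frame: x ahead of the robot, y to its left, z up, the work surface at z = 0. Lengths are in m, angles in rad, forces in N, time in s.
With the tool pointing down it reaches from about 0.425 to 0.95 m from the base axis. Payload 3.5 kg.
Tool frame: the origin (TCP) lies on the mounting face of the last link; the fingertips stand 173 mm ahead of it and the grasp point (between the pads) lies 155 mm ahead of it; z points along the fingers, x is the direction in which the jaws open and shut, and the axes are right-handed (so a half turn about z gives the same grasp; the last joint's range is limited). The gripper opens to 85 mm and grips with 20 to 120 N. Pads are 22 mm wide; open, the fingers measure 114 mm over their backs; the gripper's body (76 mm by 85 mm) begins 54 mm behind the grasp point. The pads swing forward as they close: fully open they stand 13 mm farther back than shut.
Start: joints at [1.052, 0.286, 1.577, -0, 1.279, -0.15], TCP at [0.243, 0.63, 0.405] pointing down, gripper open.
Joint ranges: [-2.77, 2.77], [-0.9, 2.22], [0.21, 2.48], [-1.53, 4.67], [0.24, 2.81], [-2.84, 2.84]. Speed limits (rad/s): [2.79, 2.79, 3.14, 3.14, 3.14, 3.14].

## Interface

Orientations are given as a unit quaternion [x, y, z, w].
In Python, from plant import get_state, read_camera, sign_off gives the robot as it stands.
- The arm moves only by the shell command python3 -m jog 'ROWS' [FORCE]. ROWS is JSON, a list of rows, each an object of numbers: "grip": the closure, from 0 (fully open) to 1 (shut); "x", "y", "z": the shift along the tool's x, y, z in mm; "rx", "ry", "rz": the turn, a rotation vector about the tool's x, y, z in degrees. A call has 1 to 8 rows; each row shifts and turns the commanded pose from where the row before left it, along the tool's axes as they then stand; what a row does not reach is not made up. A row lasts 1/12 s, in which the tool goes at most 41.7 mm and 7.16 degrees, less where a joint would pass 70% of its speed; a pose out of reach is approached as far as the arm can. A call with a gripper value outside its range is refused whole. The fingers move at their own pace and stop on an object; FORCE is the grip in N (left out, the last holds). Time passes only in rows, so rows that do not move let the fingers close. It gives the time, the measured TCP pose, the force and the opening at its end, in the units of the state.
- get_state(): the state, without advancing time (a new reading comes with each control period).
- read_camera(name): name is "scene" or "top"; returns a dict with "frame" (480x640x3 uint8, red, green, blue), "intrinsics" (3x3 intrinsics, pixels), "R" (3x3) and "t" (3): a world point X has camera coordinates R X + t. Camera axes: x right, y down, z forward; pixel columns grow to the right and rows downward; lengths in m; the calibration is good to about 2 mm. A picture is of the moment at which its call begins. There is no depth.
- sign_off(): hands the job in, once; it reports no verdict.
The state is a dict: "time": time; "qpos": joint angles; "dq": joint speeds; "joint_efforts": joint torques, N m; "eef_pos": TCP position; "tcp_rot": TCP orientation; "contact_force": force on the tool from outside, world axes, zero at the start; "wrist_torque": the same for the moment, N m; "opening": opening from 0.0 (shut) to 1.0 (fully open).
Only numpy, scipy, OpenCV 4.12 (cv2) and the standard library are available. Lean on these libraries where they do the work, as an engineer would, in place of code of your own. Each camera call takes 0.05 s, during which the arm holds its last target.

## Task

The amber stone still stands proud of its pendant: lay that pendant flat in the pocket of the press carriage with its loop in the slot, and slide the carriage all the way in under the ram. Then push the black palm knob down until the ram bottoms on its stop, hold it there about a second so that the stone is fully home, never leaning on it with more than about 30 N, and let the ram come back up. Leave the pendant in the press and do not disturb the other pendants, the loupe or the dish.

Things in the scene. Friction and masses are not known exactly. Their poses are not given: they have to be found in the camera images.
- amber_mid (a point): the pendant to work on: brass rectangular mount 38 (its x) x 30 (its y) x 10 mm high, an orange stone on top, a wire loop (bail) 8 mm wide, 3 mm thick that stands 8.5 mm out of the middle of its -x side. The point is the centre of the mount, 5 mm above its underside. Loose, about 60 g, lying on the cork board (8 mm thick), 75 mm from the other pendants
- stone_top (a point): top of the amber stone, a domed cabochon 23 mm across: 13 mm above amber_mid while proud, as at the start, and 10 mm above it when home. A tight snap fit: it takes about 4 N to move and stays where it is pushed
- nest (a point): centre of the pocket floor on the press carriage, 31 mm above the table. Brass-rimmed pocket 40 (x) x 32 (y) mm, walls 4 mm high, bevelled inside, 14 mm slot for the pendant's loop in the -x wall (facing the red handle): it fits one way round, axes along these. Side walls (across y) are corner pieces with a 28 mm finger gap; the plate around is level with the floor. x: carriage travel, to the ram
- handle (a point): middle of the red upright handle post of the carriage, 18 mm in diameter, 36 mm tall (from 28 to 64 mm above the table), 85 mm from the pocket's centre on its -x side. Push it along +x of nest to slide the carriage in
- carriage (a joint): travel of the carriage (m): 0 = drawn out, the pocket clear of the ram by 90 mm; 0.09 = in against its stop, the pocket's centre under the ram. It slides with about 2 N of friction and stays where it is left
- press: the green bench press, fixed; origin on the table under the ram axis, x along the carriage travel, as nest. Bed 110 mm wide from x -150 to 120 mm, 25 mm high; column and arm on the +x side of the ram, lower than 155 mm
- ram: the press ram; origin at the tip of its white nose, on its upright axis, 68 mm above the table when up. On top it carries the black palm knob (48 mm wide, flat top), screwed up or down: its top is 137 to 161 mm above the nose, unknown. Down to its rigid stop it goes 22 mm; the spring resists with 2.5 N at the top, 6.5 N at the stop, and the stone adds 4 N from 19 mm on. Over 35 N chips the stone
- green_mid (a point): centre of a finished pendant like the amber one, with a green stone: leave it where it lies on the board
- blue_mid (a point): centre of a finished pendant like the amber one, with a blue stone: leave it where it lies on the board
- loupe: black eyeglass loupe, 34 mm in diameter, 27 mm high, beyond the press; origin under its centre: leave it
- dish: small brass dish, 90 mm across, 28 mm high, beyond the board and the press: leave it
Not all that is in view belongs to the job. What is shaped like the part that bears amber_mid but purple or turquoise is not meant.

How it is judged:
On the way, in this order (a step that is already met when the one before it is completed fails the run):
1. the amber pendant lies flat in the pocket of the drawn-out carriage, let go, its stone still proud (horizontal distance between amber_mid and nest below 0.0025 m and z of amber_mid in the frame of nest below 0.0065 m and angle between the x axis of amber_mid and the x axis of nest, either way round below 0.12 rad and angle between amber_mid's own z axis and vertical below 0.06 rad and value of joint carriage below 0.06 m and z of stone_top in the frame of amber_mid above 0.0115 m and contact force between the fingers and amber below 0.1 N), for 0.2 s.
2. the carriage is in against its stop, with the pendant seated in it and the stone still proud (value of joint carriage above 0.0875 m and z of amber_mid in the frame of nest below 0.0065 m and horizontal distance between amber_mid and nest below 0.0025 m and z of stone_top in the frame of amber_mid above 0.0115 m), for 0.2 s.
3. the ram is held bottomed on its stop and the stone is home under it (z of ram in the frame of press below 0.0468 m and z of stone_top in the frame of amber_mid below 0.0108 m and value of joint carriage above 0.0875 m), for 0.4 s.
At the end, for the whole second after the job is handed in: The amber stone is down at least 2.2 mm (its top within 0.8 mm of home, 10 mm above the mount's centre), the ram is back up (within 2 mm), the carriage is in (within 3.5 mm of its stop), and the pendant lies still and flat in the pocket (centre within 2.5 mm, no more than 1.5 mm above the floor) (z of stone_top in the frame of amber_mid below 0.0108 m and z of ram in the frame of press above 0.066 m and value of joint carriage above 0.0865 m and horizontal distance between amber_mid and nest below 0.0025 m and z of amber_mid in the frame of nest below 0.0065 m and angle between amber_mid's own z axis and vertical below 0.06 rad and linear speed of amber below 0.01 m/s); the robot touches nothing.
It fails at once if the ram is pressed with more than 35 N (contact force between ram and the fingers above 35 N or contact force between ram and the arm above 35 N).
It fails at once if another pendant is moved by more than 10 mm (distance of any of green_mid, blue_mid from where it was at the start of the episode above 0.01 m).
It fails at once if the loupe or the dish is moved by more than 20 mm (distance of any of loupe, dish from where it was at the start of the episode above 0.02 m).
It also fails if it takes over 58 s, if anything falls off the work surface, if the arm or the gripper's body presses on something with over 40 N, if the wrist force passes 120 N, or if a joint passes its speed limit or range.

## Working session

There is one attempt and no reset: what is moved stays moved. The work goes in short steps, Python scripts to look and compute and a shell command to move; the robot and the scene stay as the last step left them, time stands still between calls to the robot, and variables do not carry over. Pictures are saved under pics/ and viewed, and the job is handed in when it is done.

```bash
ls; mkdir -p pics; python3 - <<'E'
from plant import *
import cv2,numpy as np
np.set_printoptions(precision=4,suppress=True)
s=get_state(); print(s)
for n in ("scene","top"):
    c=read_camera(n); cv2.imwrite(f"pics/{n}0.png",c["frame"][:,:,::-1]); print(n,c["intrinsics"],c["R"],c["t"])
E
```

```text
pics
{'time': 0.0, 'qpos': array([ 1.052 ,  0.2872,  1.5782,  0.    ,  1.2786, -0.15  ]), 'dq': array([-0.0019, -0.0007,  0.0002,  0.0008,  0.0004,  0.0001]), 'joint_efforts': array([  0.0003, -40.5987, -29.2623,  -0.0001,   0.0058,   0.    ]), 'eef_pos': array([0.2432, 0.6294, 0.4033]), 'tcp_rot': array([ 0.8248,  0.5655, -0.0011,  0.0005]), 'contact_force': array([-0.9204, -0.9498, -0.361 ]), 'wrist_torque': array([ 0.0258, -0.0161,  0.0152]), 'opening': 1.0026228835778308}
scene [[485.3539   0.     319.0485]
 [  0.     485.3539 242.1674]
 [  0.       0.       1.    ]] [[-0.6418  0.7665  0.0235]
 [ 0.461   0.4101 -0.7869]
 [-0.6128 -0.4942 -0.6166]] [ 0.3037 -0.2705  1.2723]
top [[495.7887   0.     319.9582]
 [  0.     495.7887 239.627 ]
 [  0.       0.       1.    ]] [[ 0.0228 -0.9997 -0.0103]
 [-0.9961 -0.0218 -0.0858]
 [ 0.0855  0.0122 -0.9963]] [0.1058 0.6135 1.001 ]
```

View pics/scene0.png

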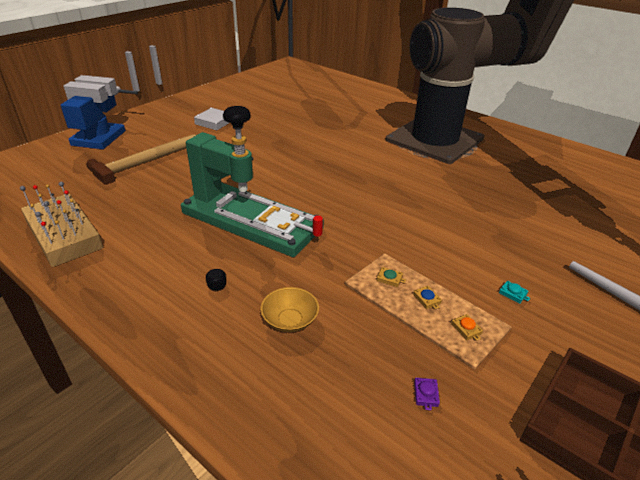

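View pics/top0.png

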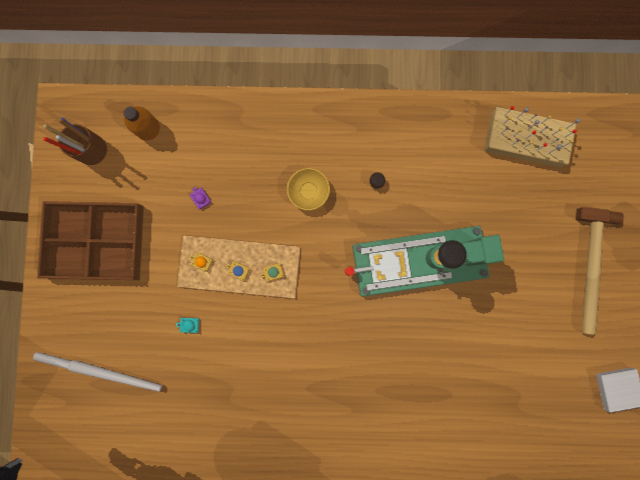

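Candidates: the orange-stoned pendant on the board is at top (201,262) / scene (468,324). The others are blue (238,270), green (273,272), and the look-alikes off the board, purple (201,198) and turquoise (189,325). The orange one on the cork fits "amber". I'll confirm it in an enlarged crop.

```bash
python3 - <<'E'
import cv2,numpy as np
t=cv2.imread("pics/top0.png"); s=cv2.imread("pics/scene0.png")
R=lambda im,x,y,w,h,k:cv2.resize(im[y:y+h,x:x+w],None,fx=k,fy=k,interpolation=cv2.INTER_CUBIC)
cv2.imwrite("pics/c1.png",np.hstack([R(t,176,237,50,50,8),R(s,443,300,50,50,8)]))
cv2.imwrite("pics/c2.png",R(t,340,220,170,85,4.7))
cv2.imwrite("pics/c3.png",R(s,180,100,150,155,3.8))
E
```

```text
(no output)
```

View pics/c1.png

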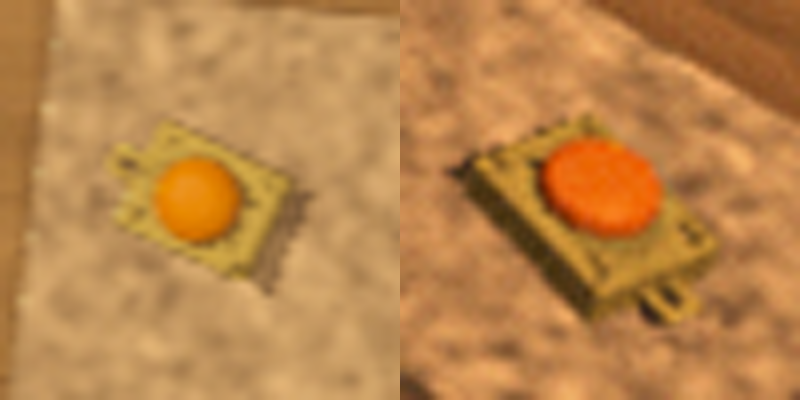

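View pics/c2.png

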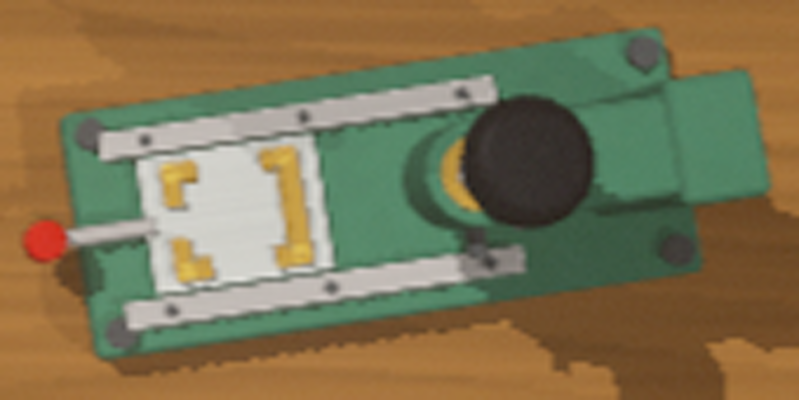

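View pics/c3.png

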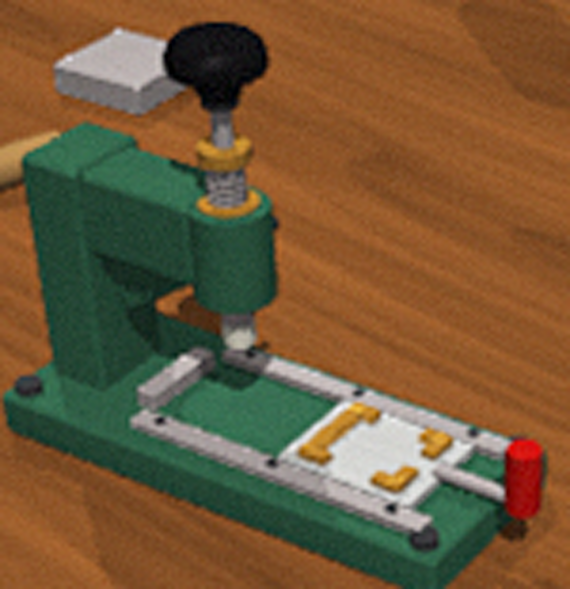

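```bash
cat > h.py <<'E'
import numpy as np,cv2
np.set_printoptions(precision=4,suppress=True)
def P(c): return np.asarray(c["intrinsics"])@np.c_[c["R"],c["t"]]
def Hz(c,z):
    p=P(c); return np.c_[p[:,0],p[:,1],p[:,2]*z+p[:,3]]   # (x,y,1)->px
def ray(c,uv,z):
    q=np.linalg.solve(Hz(c,z),[uv[0],uv[1],1]); return q[:2]/q[2]
def proj(c,X):
    q=P(c)@np.r_[X,1]; return q[:2]/q[2]
def rect(c,z,cx,cy,half,mm=0.25):
    # rectified view: right=-y, up=+x
    n=int(2*half*1000/mm); s=mm/1000
    A=np.array([[0,-s,cx+half],[-s,0,cy+half],[0,0,1.]])
    M=Hz(c,z)@A
    return cv2.warpPerspective(c["frame"][:,:,::-1].copy(),M,(n,n),flags=cv2.INTER_CUBIC|cv2.WARP_INVERSE_MAP),A
def tri(c1,u1,c2,u2):
    X=cv2.triangulatePoints(P(c1),P(c2),np.float64(u1).reshape(2,1),np.float64(u2).reshape(2,1)).ravel(); return X[:3]/X[3]
def cent(c,box,hsv_lo,hsv_hi):
    x,y,w,h=box; f=np.ascontiguousarray(c["frame"][y:y+h,x:x+w])
    m=cv2.inRange(cv2.cvtColor(f,cv2.COLOR_RGB2HSV),hsv_lo,hsv_hi)
    n,l,st,ce=cv2.connectedComponentsWithStats(m); i=1+np.argmax(st[1:,4]); return ce[i]+[x,y],st[i,4]
E
python3 - <<'E'
from h import *; from plant import *
S=read_camera("scene");T=read_camera("top")
a=cent(T,(185,245,35,35),(5,170,120),(20,255,255)); b=cent(S,(450,305,40,40),(3,180,120),(18,255,255))
print("stone",a,b,"tri",tri(T,a[0],S,b[0]),"top@25",ray(T,a[0],.0235),"sc@25",ray(S,b[0],.0235))
a=cent(T,(340,255,25,30),(0,150,60),(6,255,255));b2=cent(S,(308,210,20,32),(0,150,60),(6,255,255))
print("handle",a,b2,"tri",tri(T,a[0],S,b2[0]),"top@64",ray(T,a[0],.062),"sc@46",ray(S,b2[0],.046))
a=cent(T,(430,235,45,40),(0,0,0),(180,255,55)); b=cent(S,(215,100,40,30),(0,0,0),(180,255,60))
print("knob",a,b,"tri",tri(T,a[0],S,b[0]))
st=ray(T,cent(T,(185,245,35,35),(5,170,120),(20,255,255))[0],.0235)
out=[]
for c in (T,S):
    im,A=rect(c,.018,st[0],st[1],.04,.2); out.append(im)
cv2.imwrite("pics/r1.png",np.hstack(out))
n=ray(T,(390,265),.035);print(n)
out=[rect(c,.035,n[0],n[1],.05,.25)[0] for c in (T,S)]
cv2.imwrite("pics/r2.png",np.hstack(out)); print(st)
E
```

```text
stone (array([200.3485, 261.6894]), np.int32(132)) (array([468.2315, 326.2255]), np.int32(337)) tri [0.5603 0.3689 0.0144] top@25 [0.5598 0.3669] sc@25 [0.5695 0.3709]
handle (array([349.0952, 270.9048]), np.int32(63)) (array([317.3294, 225.3706]), np.int32(170)) tri [0.5477 0.0582 0.046 ] top@64 [0.5468 0.0597] sc@46 [0.5482 0.0574]
knob (array([453.167 , 254.4947]), np.int32(473)) (array([236.2661, 115.898 ]), np.int32(451)) tri [ 0.5749 -0.1079  0.2148]
[ 0.5614 -0.025 ]
[0.5598 0.3669]
```

View pics/r1.png

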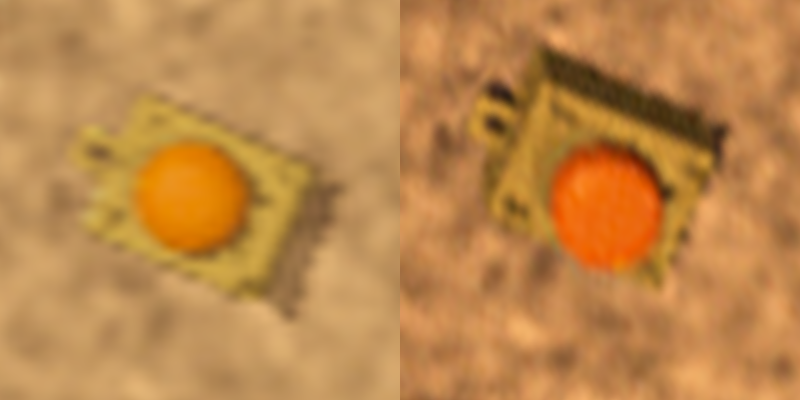

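View pics/r2.png

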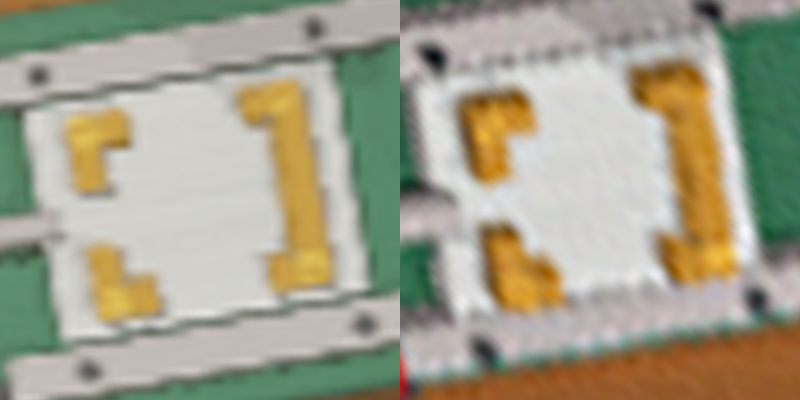

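The crop confirms it: a brass mount with an orange stone on the cork, loop towards +y (image left). The rectified views put the pendant near (0.561, 0.367) at yaw about -114.5°. The nest is near (0.563, -0.025) with its x axis at about -81°. Next I'll write a planner that prints rows, then move above the pendant.

```bash
cat > pl.py <<'E'
import sys
from h import *; from plant import *
from scipy.spatial.transform import Rotation as Ro
def plan(x,y,z,yaw,n):
    s=get_state(); R=Ro.from_quat(s["tcp_rot"]).as_matrix(); p=np.array(s["eef_pos"])
    y0=np.degrees(np.arctan2(R[1,0],R[0,0])); dy=(yaw-y0+180)%360-180
    d=np.array([x,y,z])-p; print("yaw",round(y0,2),"d",d*1000,"rz",-dy, "tilt",R[:,2])
    rz=round(-dy/n,1); rem=np.array([x,y,z]); cur=p.copy(); yw=y0; out=[]
    for i in range(n):
        a=np.radians(yw); ex=np.array([np.cos(a),np.sin(a),0]); ey=np.array([np.sin(a),-np.cos(a),0])
        w=(rem-cur)/(n-i); t=[round(w@ex*1000,0 if n>1 else 1),round(w@ey*1000,0 if n>1 else 1),round(-w[2]*1000,0 if n>1 else 1)]
        cur=cur+(t[0]*ex+t[1]*ey)/1000+np.array([0,0,-t[2]/1000]); yw-=rz
        out.append('{"x":%g,"y":%g,"z":%g,"rz":%g}'%(*t,rz))
    for k in range(0,n,8): print("["+",".join(out[k:k+8])+"]")
    print("end",cur,yw)
if __name__=="__main__":
    a=list(map(float,sys.argv[1:])); plan(*a[:4],int(a[4]))
E
python3 pl.py .5612 .3667 .235 -24.5 16
```

```text
yaw 68.87 d [ 317.9615 -262.7846 -168.8321] rz 93.36927745103847 tilt [-0.0007 -0.0013 -1.    ]
[{"x":-8,"y":24,"z":11,"rz":5.8},{"x":-6,"y":25,"z":11,"rz":5.8},{"x":-3,"y":26,"z":10,"rz":5.8},{"x":-0,"y":26,"z":11,"rz":5.8},{"x":2,"y":26,"z":10,"rz":5.8},{"x":5,"y":25,"z":11,"rz":5.8},{"x":7,"y":25,"z":10,"rz":5.8},{"x":10,"y":24,"z":11,"rz":5.8}]
[{"x":12,"y":23,"z":10,"rz":5.8},{"x":14,"y":21,"z":11,"rz":5.8},{"x":16,"y":20,"z":10,"rz":5.8},{"x":18,"y":18,"z":11,"rz":5.8},{"x":20,"y":16,"z":10,"rz":5.8},{"x":22,"y":14,"z":11,"rz":5.8},{"x":23,"y":12,"z":10,"rz":5.8},{"x":24,"y":9,"z":11,"rz":5.8}]
end [0.561  0.367  0.2348] -23.930722548961516
```

```bash
python3 -m jog '[{"x":-8,"y":24,"z":11,"rz":5.8,"grip":0.4},{"x":-6,"y":25,"z":11,"rz":5.8,"grip":0.4},{"x":-3,"y":26,"z":10,"rz":5.8,"grip":0.4},{"x":0,"y":26,"z":11,"rz":5.8,"grip":0.4},{"x":2,"y":26,"z":10,"rz":5.8,"grip":0.4},{"x":5,"y":25,"z":11,"rz":5.8,"grip":0.4},{"x":7,"y":25,"z":10,"rz":5.8,"grip":0.4},{"x":10,"y":24,"z":11,"rz":5.8,"grip":0.4}]' 25
python3 -m jog '[{"x":12,"y":23,"z":10,"rz":5.8},{"x":14,"y":21,"z":11,"rz":5.8},{"x":16,"y":20,"z":10,"rz":5.8},{"x":18,"y":18,"z":11,"rz":5.8},{"x":20,"y":16,"z":10,"rz":5.8},{"x":22,"y":14,"z":11,"rz":5.8},{"x":23,"y":12,"z":10,"rz":5.8},{"x":24,"y":9,"z":11,"rz":6}]'
python3 pl.py .5612 .3667 .235 -24.5 1
python3 - <<'E'
from h import *; from plant import *
print(get_state()["qpos"])
S=read_camera("scene");T=read_camera("top")
o=[cv2.resize(np.ascontiguousarray(S["frame"][230:380,400:550,::-1]),None,fx=3.5,fy=3.5,interpolation=2)]
cv2.imwrite("pics/a1.png",o[0]); cv2.imwrite("pics/a1t.png",T["frame"][:,:,::-1])
E
```

```text
yaw 68.87 d [ 317.9615 -262.7846 -168.8321] rz 93.36927745103847 tilt [-0.0007 -0.0013 -1.    ]
[{"x":-130.5,"y":391.3,"z":168.8,"rz":93.4}]
end [0.5612 0.3667 0.235 ] -24.530722548961535
[ 1.052   0.2869  1.5776 -0.      1.2786 -0.15  ]$[0]: bad value
$[0]: bad value
```

View pics/a1.png

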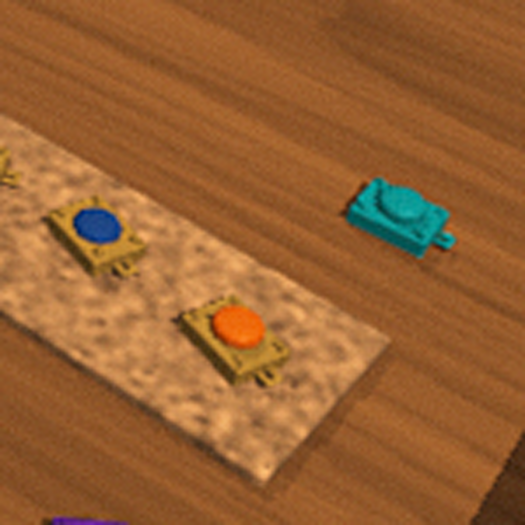

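The rows were refused, so the arm hasn't moved. I'll try full rows with every key.

```bash
python3 -m jog '[{"grip":0.4,"x":-8,"y":24,"z":11,"rx":0,"ry":0,"rz":5.8},{"grip":0.4,"x":-6,"y":25,"z":11,"rx":0,"ry":0,"rz":5.8},{"grip":0.4,"x":-3,"y":26,"z":10,"rx":0,"ry":0,"rz":5.8},{"grip":0.4,"x":0,"y":26,"z":11,"rx":0,"ry":0,"rz":5.8},{"grip":0.4,"x":2,"y":26,"z":10,"rx":0,"ry":0,"rz":5.8},{"grip":0.4,"x":5,"y":25,"z":11,"rx":0,"ry":0,"rz":5.8},{"grip":0.4,"x":7,"y":25,"z":10,"rx":0,"ry":0,"rz":5.8},{"grip":0.4,"x":10,"y":24,"z":11,"rx":0,"ry":0,"rz":5.8}]' 25; python3 -c "
from plant import *;print(get_state()['time'])"
```

```text
time: 0.97
eef_pos: [0.4036, 0.4973, 0.3195]
tcp_rot: [0.981, 0.192, 0.0, -0.0]
contact_force: [1.2, 0.1, -0.1]
opening: 0.597
0.9667
```

```bash
python3 -m jog '[{"grip":0.4,"x":12,"y":23,"z":10,"rx":0,"ry":0,"rz":5.8},{"grip":0.4,"x":14,"y":21,"z":11,"rx":0,"ry":0,"rz":5.8},{"grip":0.4,"x":16,"y":20,"z":10,"rx":0,"ry":0,"rz":5.8},{"grip":0.4,"x":18,"y":18,"z":11,"rx":0,"ry":0,"rz":5.8},{"grip":0.4,"x":20,"y":16,"z":10,"rx":0,"ry":0,"rz":5.8},{"grip":0.4,"x":22,"y":14,"z":11,"rx":0,"ry":0,"rz":5.8},{"grip":0.4,"x":23,"y":12,"z":10,"rx":0,"ry":0,"rz":5.8},{"grip":0.4,"x":24,"y":9,"z":11,"rx":0,"ry":0,"rz":6}]' &&
python3 pl.py .5612 .3667 .235 -24.5 1
python3 - <<'E'
from h import *; from plant import *
print(get_state()["qpos"])
S=read_camera("scene");T=read_camera("top")
o=[cv2.resize(np.ascontiguousarray(S["frame"][150:380,400:550,::-1]),None,fx=2.6,fy=2.6,interpolation=2),cv2.resize(np.ascontiguousarray(T["frame"][150:380,100:250,::-1]),None,fx=2.6,fy=2.6,interpolation=2)]
cv2.imwrite("pics/a2.png",np.hstack(o))
E
```

```text
time: 1.63
eef_pos: [0.5621, 0.3662, 0.2354]
tcp_rot: [0.977, -0.212, 0.0, -0.0]
contact_force: [0.3, -0.0, 0.1]
opening: 0.597
yaw -24.43 d [-0.8749  0.5437 -0.4201] rz 0.07410532536999881 tilt [ 0.0003  0.0001 -1.    ]
[{"x":-1,"y":-0.1,"z":0.4,"rz":0.1}]
end [0.5612 0.3667 0.235 ] -24.525894674630006
[ 0.4264  0.4513  1.6923 -0.      0.9976  0.8527]
```

View pics/a2.png

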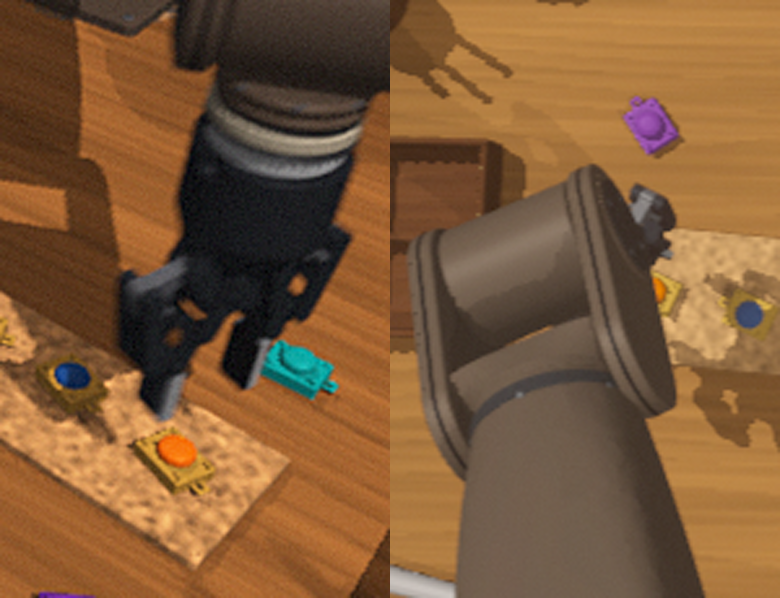

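The fingers straddle the pendant: pendant at crop (175,455), fingers at (160,390) and (243,370). I'm descending now.

```bash
python3 -m jog '[{"grip":0.4,"x":-1,"y":0,"z":13,"rx":0,"ry":0,"rz":0},{"grip":0.4,"x":0,"y":0,"z":14,"rx":0,"ry":0,"rz":0},{"grip":0.4,"x":0,"y":0,"z":12,"rx":0,"ry":0,"rz":0},{"grip":0.4,"x":0,"y":0,"z":8,"rx":0,"ry":0,"rz":0},{"grip":0.4,"x":0,"y":0,"z":0,"rx":0,"ry":0,"rz":0},{"grip":0.4,"x":0,"y":0,"z":0,"rx":0,"ry":0,"rz":0}]'
python3 - <<'E'
from h import *; from plant import *
S=read_camera("scene")
print(proj(S,(.5612,.3667,.015)))
cv2.imwrite("pics/a3.png",cv2.resize(np.ascontiguousarray(S["frame"][270:370,410:520,::-1]),None,fx=6,fy=6,interpolation=2))
E
```

```text
time: 2.23
eef_pos: [0.5593, 0.3679, 0.1875]
tcp_rot: [0.978, -0.208, -0.001, 0.001]
contact_force: [0.6, -0.1, 0.7]
opening: 0.603
[466.9956 325.5771]
```

View pics/a3.png

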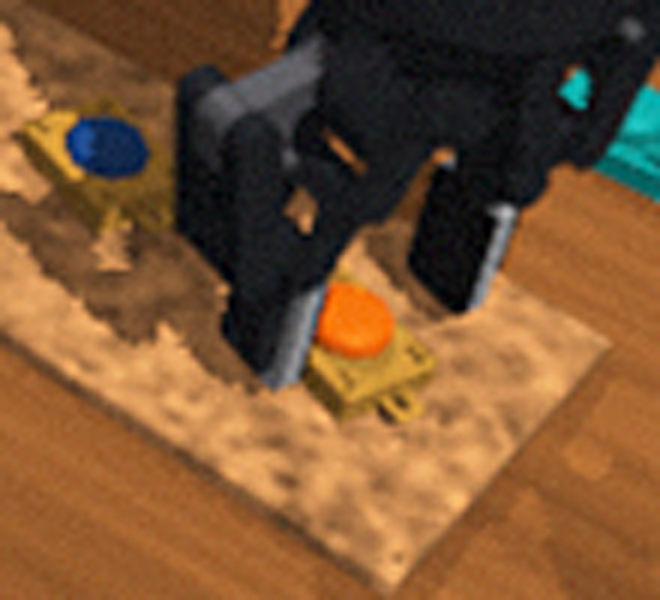

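```bash
python3 pl.py .5610 .3668 .1825 -24.5 1
```

```text
yaw -24.07 d [ 1.1567 -1.2149 -6.0981] rz 0.4255553588156147 tilt [-0.0002 -0.0001 -1.    ]
[{"x":1.6,"y":0.6,"z":6.1,"rz":0.4}]
end [0.5611 0.3668 0.1825] -24.474444641184395
```

```bash
python3 -m jog '[{"grip":0.4,"x":1,"y":0,"z":5,"rx":0,"ry":0,"rz":0.3},{"grip":0.4,"x":0,"y":0,"z":0,"rx":0,"ry":0,"rz":0},{"grip":0.6,"x":0,"y":0,"z":0,"rx":0,"ry":0,"rz":0},{"grip":0.75,"x":0,"y":0,"z":0,"rx":0,"ry":0,"rz":0},{"grip":0.75,"x":0,"y":0,"z":0,"rx":0,"ry":0,"rz":0},{"grip":0.75,"x":0,"y":0,"z":0,"rx":0,"ry":0,"rz":0}]' 25
python3 - <<'E'
from h import *; from plant import *
S=read_camera("scene")
print(get_state())
cv2.imwrite("pics/a4.png",cv2.resize(np.ascontiguousarray(S["frame"][270:370,410:520,::-1]),None,fx=6,fy=6,interpolation=2))
E
```

```text
time: 2.78
eef_pos: [0.5613, 0.3671, 0.1843]
tcp_rot: [0.977, -0.212, 0.0, -0.0]
contact_force: [0.4, -0.2, 1.4]
opening: 0.341
{'time': 2.8333, 'qpos': array([ 0.4282,  0.5218,  1.702 , -0.    ,  0.9168,  0.8547]), 'dq': array([-0.    ,  0.0005, -0.0007, -0.0025,  0.0004, -0.0002]), 'joint_efforts': array([  0.0377, -42.9004, -23.2422,   0.0059,   0.0048,   0.001 ]), 'eef_pos': array([0.5613, 0.3671, 0.1843]), 'tcp_rot': array([ 0.9774, -0.2116,  0.0004, -0.0003]), 'contact_force': array([ 1.22  , -0.7415,  1.6188]), 'wrist_torque': array([-0.0147, -0.0318,  0.0001]), 'opening': 0.33742280996973223}
```

View pics/a4.png

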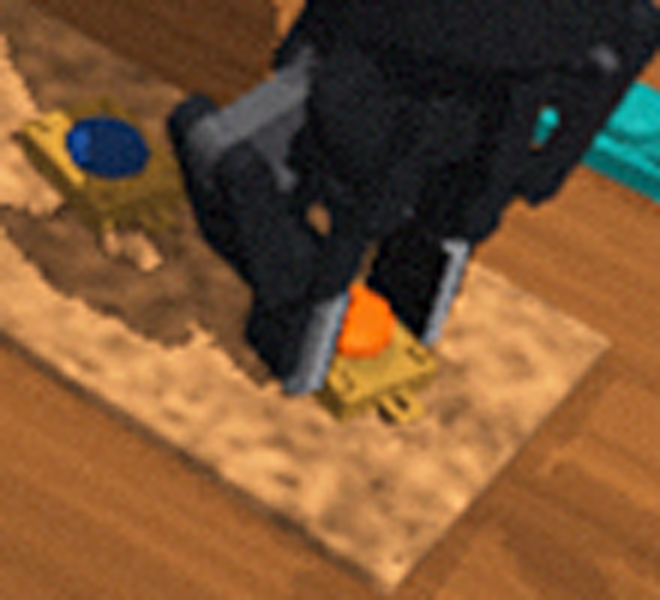

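Opening 0.337 (about 29 mm) means the pendant is held between the pads. I'll lift it.

```bash
python3 -m jog '[{"grip":0.75,"x":0,"y":0,"z":-15,"rx":0,"ry":0,"rz":0},{"grip":0.75,"x":0,"y":0,"z":-30,"rx":0,"ry":0,"rz":0},{"grip":0.75,"x":0,"y":0,"z":-30,"rx":0,"ry":0,"rz":0},{"grip":0.75,"x":0,"y":0,"z":0,"rx":0,"ry":0,"rz":0}]'
python3 pl.py .5628 -.025 .255 9.1 16
python3 - <<'E'
from h import *; from plant import *
S=read_camera("scene")
cv2.imwrite("pics/a5.png",cv2.resize(np.ascontiguousarray(S["frame"][220:350,410:520,::-1]),None,fx=4.5,fy=4.5,interpolation=2))
E
```

```text
time: 3.17
eef_pos: [0.5632, 0.3682, 0.2673]
tcp_rot: [0.977, -0.211, 0.005, -0.004]
contact_force: [1.0, 0.8, 1.7]
opening: 0.341
yaw -24.42 d [  -0.3953 -393.1845  -12.3209] rz -33.522871837909065 tilt [ 0.0117  0.0054 -0.9999]
[{"x":10,"y":22,"z":1,"rz":-2.1},{"x":9,"y":23,"z":1,"rz":-2.1},{"x":9,"y":23,"z":1,"rz":-2.1},{"x":8,"y":23,"z":1,"rz":-2.1},{"x":7,"y":24,"z":1,"rz":-2.1},{"x":6,"y":24,"z":1,"rz":-2.1},{"x":5,"y":24,"z":1,"rz":-2.1},{"x":4,"y":24,"z":1,"rz":-2.1}]
[{"x":3,"y":24,"z":1,"rz":-2.1},{"x":2,"y":25,"z":0,"rz":-2.1},{"x":1,"y":25,"z":1,"rz":-2.1},{"x":1,"y":24,"z":0,"rz":-2.1},{"x":-0,"y":25,"z":1,"rz":-2.1},{"x":-1,"y":24,"z":0,"rz":-2.1},{"x":-3,"y":25,"z":1,"rz":-2.1},{"x":-3,"y":24,"z":0,"rz":-2.1}]
end [ 0.5628 -0.025   0.2553] 9.177128162090954
```

View pics/a5.png

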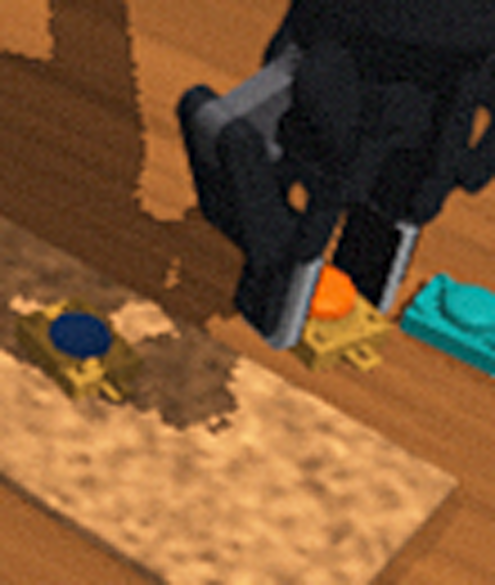

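The pendant is held level, clear of the board. I'll carry it over to the nest.

```bash
python3 -m jog '[{"grip":0.75,"x":10,"y":22,"z":1,"rx":0,"ry":0,"rz":-2.1},{"grip":0.75,"x":9,"y":23,"z":1,"rx":0,"ry":0,"rz":-2.1},{"grip":0.75,"x":9,"y":23,"z":1,"rx":0,"ry":0,"rz":-2.1},{"grip":0.75,"x":8,"y":23,"z":1,"rx":0,"ry":0,"rz":-2.1},{"grip":0.75,"x":7,"y":24,"z":1,"rx":0,"ry":0,"rz":-2.1},{"grip":0.75,"x":6,"y":24,"z":1,"rx":0,"ry":0,"rz":-2.1},{"grip":0.75,"x":5,"y":24,"z":1,"rx":0,"ry":0,"rz":-2.1},{"grip":0.75,"x":4,"y":24,"z":1,"rx":0,"ry":0,"rz":-2.1}]' &&
python3 -m jog '[{"grip":0.75,"x":3,"y":24,"z":1,"rx":0,"ry":0,"rz":-2.1},{"grip":0.75,"x":2,"y":25,"z":0,"rx":0,"ry":0,"rz":-2.1},{"grip":0.75,"x":1,"y":25,"z":1,"rx":0,"ry":0,"rz":-2.1},{"grip":0.75,"x":1,"y":24,"z":0,"rx":0,"ry":0,"rz":-2.1},{"grip":0.75,"x":0,"y":25,"z":1,"rx":0,"ry":0,"rz":-2.1},{"grip":0.75,"x":-1,"y":24,"z":0,"rx":0,"ry":0,"rz":-2.1},{"grip":0.75,"x":-3,"y":25,"z":1,"rx":0,"ry":0,"rz":-2.1},{"grip":0.75,"x":-3,"y":23,"z":0,"rx":0,"ry":0,"rz":-2.1}]' &&
python3 -m jog '[{"grip":0.75,"x":0,"y":0,"z":0,"rx":0,"ry":0,"rz":0},{"grip":0.75,"x":0,"y":0,"z":0,"rx":0,"ry":0,"rz":0},{"grip":0.75,"x":0,"y":0,"z":0,"rx":0,"ry":0,"rz":0}]'
python3 pl.py .5628 -.025 .255 9.1 1
python3 - <<'E'
from h import *; from plant import *
S=read_camera("scene");T=read_camera("top")
cv2.imwrite("pics/b1.png",cv2.resize(np.ascontiguousarray(S["frame"][130:250,200:330,::-1]),None,fx=5,fy=5,interpolation=2))
cv2.imwrite("pics/b1t.png",cv2.resize(np.ascontiguousarray(T["frame"][210:320,320:480,::-1]),None,fx=5,fy=5,interpolation=2))
E
```

```text
time: 3.88
eef_pos: [0.5609, 0.1693, 0.2499]
tcp_rot: [0.998, -0.066, -0.001, 0.0]
contact_force: [0.4, 0.3, -0.8]
opening: 0.346
time: 4.55
eef_pos: [0.5597, -0.0263, 0.2459]
tcp_rot: [0.997, 0.081, -0.001, -0.0]
contact_force: [0.3, 0.0, -0.4]
opening: 0.339
time: 4.8
eef_pos: [0.5601, -0.0247, 0.2463]
tcp_rot: [0.997, 0.08, -0.001, -0.0]
contact_force: [-0.1, 0.6, -0.3]
opening: 0.342
yaw 9.12 d [ 2.6696 -0.2877  8.7312] rz 0.022844883462511234 tilt [-0.0013  0.0007 -1.    ]
[{"x":2.6,"y":0.7,"z":-8.7,"rz":0}]
end [ 0.5628 -0.025   0.255 ] 9.122844883462518
```

View pics/b1.png

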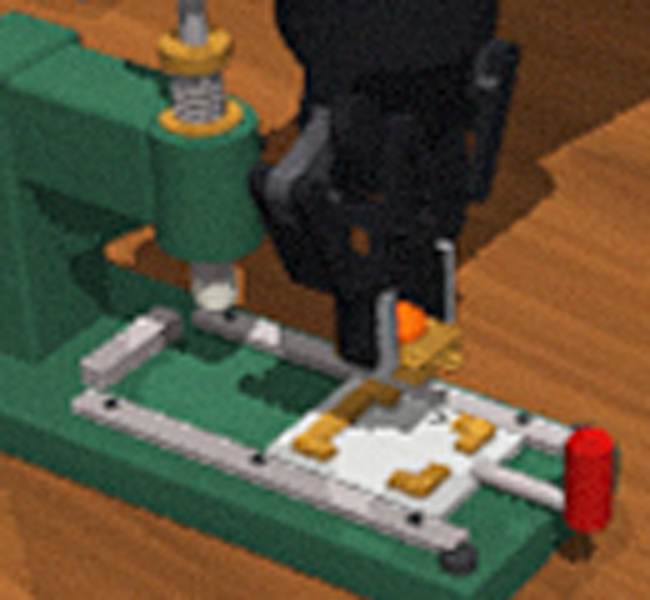

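View pics/b1t.png

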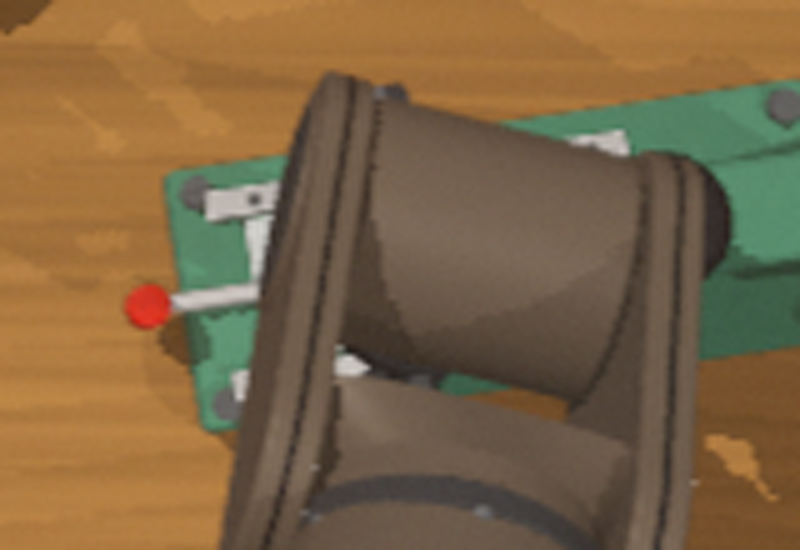

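```bash
python3 - <<'E'
from h import *; from plant import *
S=read_camera("scene")
cv2.imwrite("pics/b2.png",cv2.resize(np.ascontiguousarray(S["frame"][0:250,150:420,::-1]),None,fx=2.4,fy=2.4,interpolation=2))
for p in [(.575,-.113,.205),(.575,-.113,.229),(.56,-.0247,.246)]: print((proj(S,p)-[150,0])*2.4)
print(get_state()["qpos"])
E
```

```text
[203.88   288.9869]
[201.0877 257.4446]
[304.0809 262.5065]
[-0.2238  0.2234  1.9685  0.0002  0.9504 -0.3851]
```

View pics/b2.png

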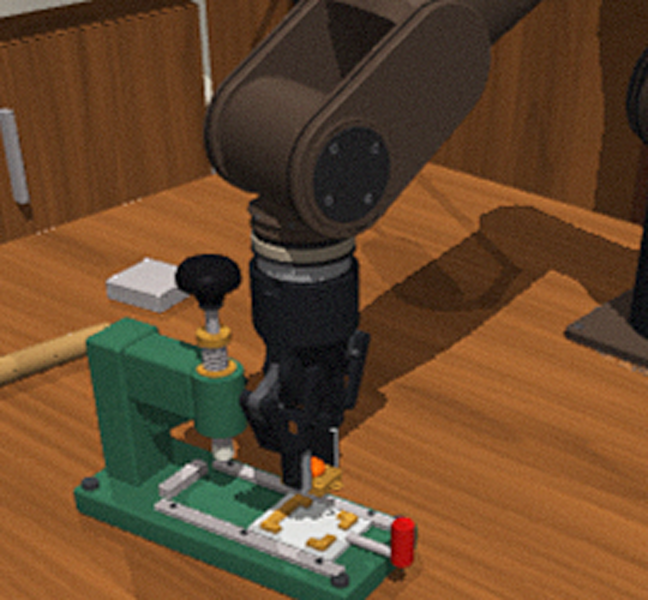

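The forearm is well above the knob, so it clears. Next I'll compare the pendant and nest in rectified scene views, each at its own height.

```bash
python3 - <<'E'
from h import *; from plant import *
S=read_camera("scene"); s=get_state(); print(s["eef_pos"])
zt=s["eef_pos"][2]-.1763+.010
a=rect(S,zt,.562,-.025,.04,.2)[0]; b=rect(S,.035,.562,-.025,.04,.2)[0]
cv2.imwrite("pics/b3.png",np.hstack([a,b]))
E
```

```text
[ 0.5604 -0.024   0.2466]
```

View pics/b3.png

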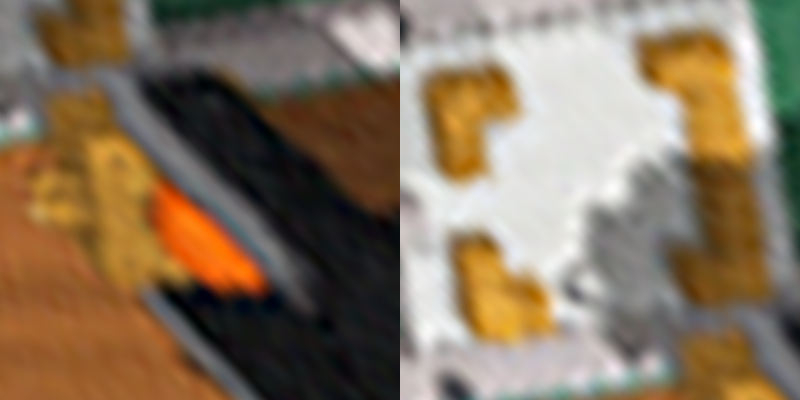

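```bash
python3 -m jog '[{"grip":0.75,"x":0.5,"y":0.5,"z":15,"rx":0,"ry":0,"rz":0},{"grip":0.75,"x":0.5,"y":0.5,"z":12,"rx":0,"ry":0,"rz":0},{"grip":0.75,"x":0,"y":0,"z":3,"rx":0,"ry":0,"rz":0},{"grip":0.75,"x":0,"y":0,"z":0,"rx":0,"ry":0,"rz":0},{"grip":0.75,"x":0,"y":0,"z":0,"rx":0,"ry":0,"rz":0}]'
python3 - <<'E'
from h import *; from plant import *
S=read_camera("scene"); s=get_state(); print(s["eef_pos"],s["contact_force"])
zt=s["eef_pos"][2]-.1763+.010
a=rect(S,zt,.562,-.025,.04,.2)[0]
cv2.imwrite("pics/b4.png",np.hstack([a,cv2.resize(np.ascontiguousarray(S["frame"][180:240,250:310,::-1]),(400,400),interpolation=2)]))
E
```

```text
time: 5.42
eef_pos: [0.5616, -0.0256, 0.2164]
tcp_rot: [0.997, 0.08, -0.0, -0.0]
contact_force: [0.1, 0.7, -0.0]
opening: 0.343
[ 0.5618 -0.0257  0.2169] [-0.427  -0.4796 -1.0191]
```

View pics/b4.png

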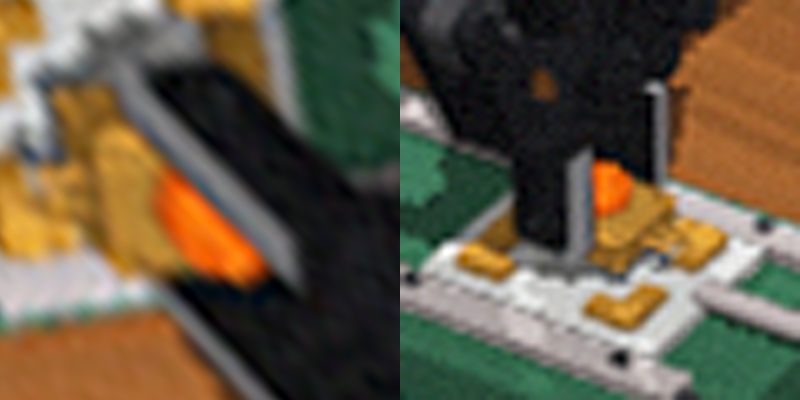

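```bash
python3 -m jog '[{"grip":0.75,"x":-0.3,"y":0,"z":4,"rx":0,"ry":0,"rz":0},{"grip":0.75,"x":0,"y":0,"z":2,"rx":0,"ry":0,"rz":0},{"grip":0.75,"x":0,"y":0,"z":0,"rx":0,"ry":0,"rz":0}]'; python3 -m jog '[{"grip":0.75,"x":0,"y":0,"z":1,"rx":0,"ry":0,"rz":0},{"grip":0.75,"x":0,"y":0,"z":1,"rx":0,"ry":0,"rz":0},{"grip":0.75,"x":0,"y":0,"z":0,"rx":0,"ry":0,"rz":0}]'
python3 - <<'E'
from h import *; from plant import *
S=read_camera("scene"); s=get_state(); print(s["eef_pos"],s["contact_force"],s["wrist_torque"])
cv2.imwrite("pics/b5.png",cv2.resize(np.ascontiguousarray(S["frame"][185:240,250:315,::-1]),None,fx=9,fy=9,interpolation=2))
E
```

```text
time: 5.72
eef_pos: [0.5612, -0.0259, 0.2105]
tcp_rot: [0.997, 0.08, -0.0, -0.0]
contact_force: [-0.0, 0.0, -0.3]
opening: 0.343
time: 5.97
eef_pos: [0.5613, -0.026, 0.2086]
tcp_rot: [0.997, 0.08, -0.0, -0.0]
contact_force: [-0.4, 0.3, -2.1]
opening: 0.342
[ 0.5613 -0.026   0.2087] [-0.3453 -0.639  -1.5802] [0.0108 0.0249 0.0143]
```

View pics/b5.png

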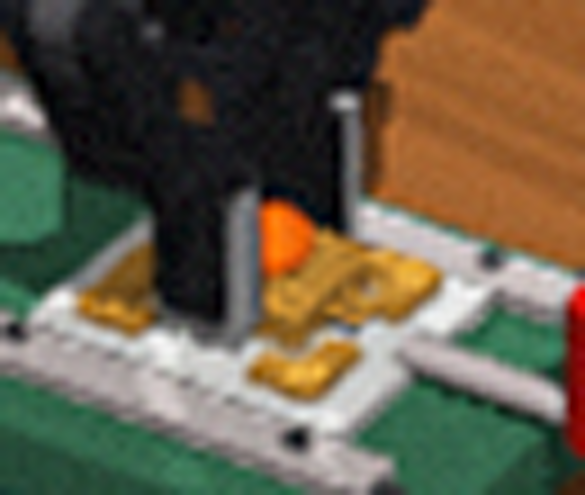

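```bash
python3 -m jog '[{"grip":0.75,"x":0,"y":0,"z":1,"rx":0,"ry":0,"rz":0},{"grip":0.75,"x":0,"y":0,"z":0.5,"rx":0,"ry":0,"rz":0},{"grip":0.75,"x":0,"y":0,"z":0,"rx":0,"ry":0,"rz":0},{"grip":0.75,"x":0,"y":0,"z":0,"rx":0,"ry":0,"rz":0}]'
python3 - <<'E'
from h import *; from plant import *
S=read_camera("scene"); s=get_state(); print(s["eef_pos"],s["contact_force"],s["wrist_torque"])
zt=s["eef_pos"][2]-.1763+.010
a=rect(S,zt,.562,-.025,.04,.2)[0]
cv2.imwrite("pics/b6.png",np.hstack([a,cv2.resize(np.ascontiguousarray(S["frame"][190:240,260:310,::-1]),(400,400),interpolation=2)]))
E
```

```text
time: 6.35
eef_pos: [0.5614, -0.026, 0.2074]
tcp_rot: [0.997, 0.08, 0.0, 0.0]
contact_force: [-0.5, -0.2, 0.8]
opening: 0.346
[ 0.5614 -0.026   0.2074] [-0.2397 -0.5842  0.592 ] [ 0.0023  0.1096 -0.0096]
```

View pics/b6.png

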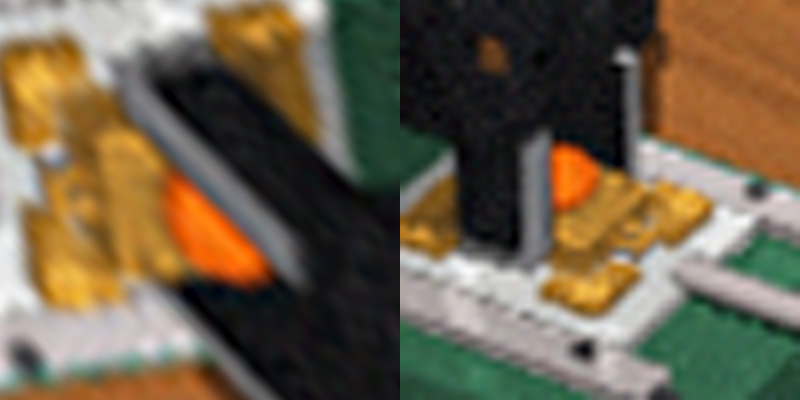

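Bottom height is at floor level (z 0.2074, against 0.2073 expected), so it has passed below the rim with only about 0.6 N. I'll release with a small opening, rise and check.

```bash
python3 -m jog '[{"grip":0.62,"x":0,"y":0,"z":0.3,"rx":0,"ry":0,"rz":0},{"grip":0.52,"x":0,"y":0,"z":0,"rx":0,"ry":0,"rz":0},{"grip":0.52,"x":0,"y":0,"z":0,"rx":0,"ry":0,"rz":0},{"grip":0.52,"x":0,"y":0,"z":-3,"rx":0,"ry":0,"rz":0},{"grip":0.52,"x":0,"y":0,"z":-10,"rx":0,"ry":0,"rz":0},{"grip":0.52,"x":0,"y":0,"z":-30,"rx":0,"ry":0,"rz":0},{"grip":0.52,"x":0,"y":0,"z":-20,"rx":0,"ry":0,"rz":0},{"grip":0.52,"x":0,"y":0,"z":0,"rx":0,"ry":0,"rz":0}]'
python3 - <<'E'
from h import *; from plant import *
S=read_camera("scene"); s=get_state(); print(s["eef_pos"],s["contact_force"],s["opening"])
a=rect(S,.041,.562,-.025,.04,.2)[0]
cv2.imwrite("pics/b7.png",np.hstack([a,cv2.resize(np.ascontiguousarray(S["frame"][190:240,260:310,::-1]),(400,400),interpolation=2)]))
E
```

```text
time: 7.07
eef_pos: [0.5634, -0.0263, 0.2761]
tcp_rot: [0.997, 0.08, 0.005, 0.002]
contact_force: [0.2, -0.1, 0.1]
opening: 0.481
[ 0.5626 -0.0262  0.2738] [-0.4073 -0.2098  0.5499] 0.4812292848546868
```

View pics/b7.png

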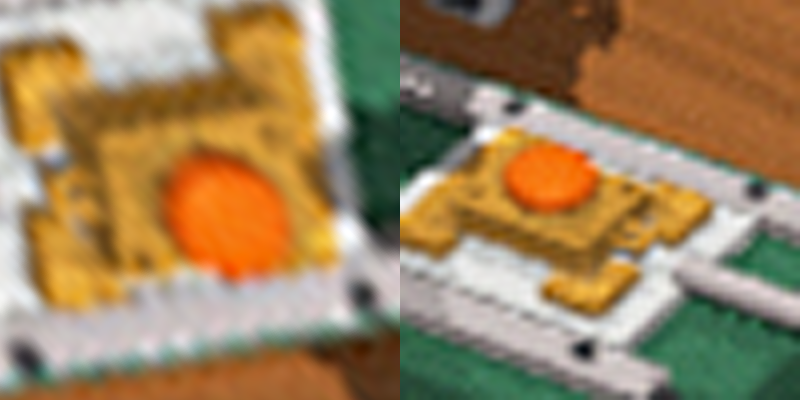

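The pendant lies in the pocket with its loop in the slot, stone proud (crop: stone at (548,177), mount level between the corner pieces). I'll move behind the handle and check the top view.

```bash
python3 pl.py .5411 .098 .274 9.1 5
```

```text
yaw 9.18 d [-21.5026 124.1935   0.1694] rz 0.07578617045041369 tilt [ 0.0072 -0.0017 -1.    ]
[{"x":-0,"y":-25,"z":-0,"rz":0},{"x":-0,"y":-25,"z":-0,"rz":0},{"x":-0,"y":-25,"z":-0,"rz":0},{"x":-1,"y":-26,"z":-0,"rz":0},{"x":-0,"y":-25,"z":-0,"rz":0}]
end [0.5415 0.098  0.2738] 9.17578617045041
```

```bash
python3 -m jog '[{"grip":1,"x":0,"y":-25,"z":0,"rx":0,"ry":0,"rz":0},{"grip":1,"x":0,"y":-25,"z":0,"rx":0,"ry":0,"rz":0},{"grip":1,"x":0,"y":-25,"z":0,"rx":0,"ry":0,"rz":0},{"grip":1,"x":-1,"y":-26,"z":0,"rx":0,"ry":0,"rz":0},{"grip":1,"x":0,"y":-25,"z":0,"rx":0,"ry":0,"rz":0},{"grip":1,"x":0,"y":0,"z":0,"rx":0,"ry":0,"rz":0}]'
python3 - <<'E'
from h import *; from plant import *
T=read_camera("top");S=read_camera("scene"); s=get_state(); print(s["eef_pos"],s["opening"])
a=rect(T,.041,.562,-.025,.04,.2)[0]
cv2.imwrite("pics/d1.png",np.hstack([a,cv2.resize(np.ascontiguousarray(S["frame"][160:260,240:340,::-1]),(400,400),interpolation=2)]))
cv2.imwrite("pics/d1t.png",cv2.resize(np.ascontiguousarray(T["frame"][200:320,270:430,::-1]),None,fx=4,fy=4,interpolation=2))
E
python3 pl.py .5411 .098 .213 9.1 2
```

```text
time: 7.62
eef_pos: [0.5388, 0.1014, 0.2688]
tcp_rot: [0.997, 0.082, -0.001, -0.001]
contact_force: [0.6, 0.3, 0.7]
opening: 0.001
[0.5397 0.0989 0.2691] 0.0012079295512760389
yaw 9.29 d [  1.3675  -0.9238 -56.1154] rz 0.1890854896026326 tilt [-0.0015 -0.0004 -1.    ]
[{"x":1,"y":1,"z":28,"rz":0.1},{"x":0,"y":0,"z":28,"rz":0.1}]
end [0.5409 0.0981 0.2131] 9.08908548960264
```

View pics/d1.png

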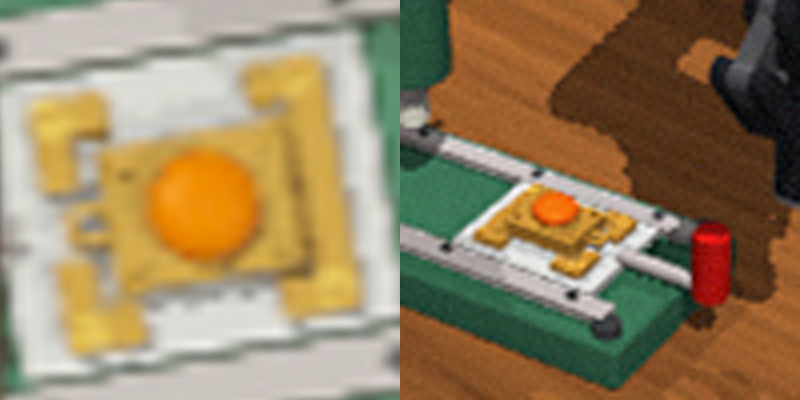

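View pics/d1t.png

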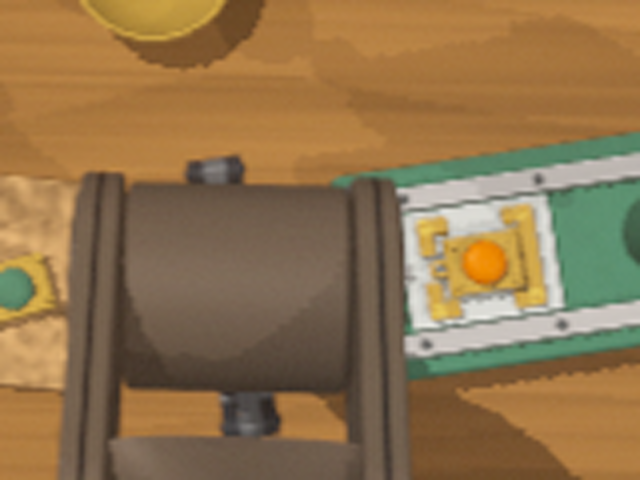

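The top view confirms it: pendant centred in the rim, loop in the slot (about (90,228)). Next I'll descend behind the handle and push.

```bash
python3 -m jog '[{"grip":1,"x":1,"y":1,"z":28,"rx":0,"ry":0,"rz":0.1},{"grip":1,"x":0,"y":0,"z":28,"rx":0,"ry":0,"rz":0},{"grip":1,"x":0,"y":0,"z":0,"rx":0,"ry":0,"rz":0},{"grip":1,"x":0,"y":0,"z":0,"rx":0,"ry":0,"rz":0}]'
python3 - <<'E'
from h import *; from plant import *
T=read_camera("top");S=read_camera("scene"); s=get_state(); print(s["eef_pos"],s["contact_force"])
cv2.imwrite("pics/d2.png",cv2.resize(np.ascontiguousarray(S["frame"][140:260,240:400,::-1]),None,fx=4,fy=4,interpolation=2))
E
python3 pl.py .5411 .098 .213 9.1 1
```

```text
time: 8.05
eef_pos: [0.5407, 0.0965, 0.2121]
tcp_rot: [0.997, 0.078, -0.003, -0.0]
contact_force: [0.7, 0.6, 1.6]
opening: -0.002
[0.5422 0.0968 0.215 ] [ 0.2049 -0.1787 -0.2961]
yaw 9.01 d [-1.0565  1.2313 -2.0144] rz -0.08691170953119354 tilt [ 0.0015 -0.0001 -1.    ]
[{"x":-0.9,"y":-1.4,"z":2,"rz":-0.1}]
end [0.541 0.098 0.213] 9.113088290468804
```

View pics/d2.png

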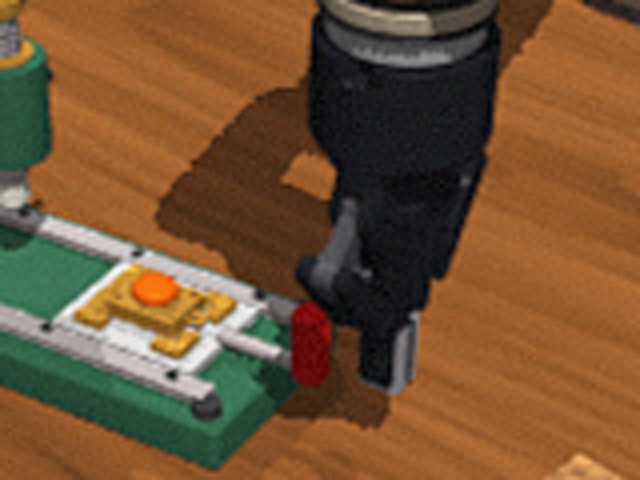

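```bash
python3 -m jog '[{"grip":1,"x":0,"y":8,"z":0,"rx":0,"ry":0,"rz":0},{"grip":1,"x":0,"y":6,"z":0,"rx":0,"ry":0,"rz":0},{"grip":1,"x":0,"y":6,"z":0,"rx":0,"ry":0,"rz":0},{"grip":1,"x":0,"y":6,"z":0,"rx":0,"ry":0,"rz":0},{"grip":1,"x":0,"y":8,"z":0,"rx":0,"ry":0,"rz":0},{"grip":1,"x":0,"y":8,"z":0,"rx":0,"ry":0,"rz":0},{"grip":1,"x":0,"y":8,"z":0,"rx":0,"ry":0,"rz":0},{"grip":1,"x":0,"y":8,"z":0,"rx":0,"ry":0,"rz":0}]' && python3 -m jog '[{"grip":1,"x":0,"y":8,"z":0,"rx":0,"ry":0,"rz":0},{"grip":1,"x":0,"y":8,"z":0,"rx":0,"ry":0,"rz":0},{"grip":1,"x":0,"y":8,"z":0,"rx":0,"ry":0,"rz":0},{"grip":1,"x":0,"y":6,"z":0,"rx":0,"ry":0,"rz":0},{"grip":1,"x":0,"y":4,"z":0,"rx":0,"ry":0,"rz":0},{"grip":1,"x":0,"y":0,"z":0,"rx":0,"ry":0,"rz":0}]'
python3 - <<'E'
from h import *; from plant import *
T=read_camera("top");S=read_camera("scene"); s=get_state(); print(s["eef_pos"],s["contact_force"],s["wrist_torque"])
cv2.imwrite("pics/d3.png",cv2.resize(np.ascontiguousarray(S["frame"][90:250,180:340,::-1]),None,fx=3.7,fy=3.7,interpolation=2))
E
```

```text
time: 8.82
eef_pos: [0.5509, 0.0394, 0.2142]
tcp_rot: [0.997, 0.079, 0.0, -0.0]
contact_force: [0.6, 3.0, 1.1]
opening: 0.002
time: 9.32
eef_pos: [0.5559, 0.0056, 0.2137]
tcp_rot: [0.997, 0.079, -0.001, 0.0]
contact_force: [0.5, -0.0, -0.5]
opening: -0.003
[0.5556 0.0062 0.2135] [ 0.0236 -0.1533 -0.588 ] [ 0.0398  0.0779 -0.0106]
```

View pics/d3.png

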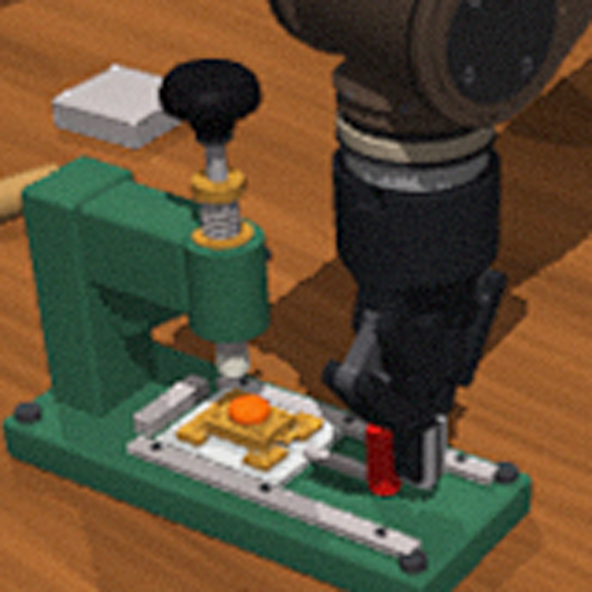

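```bash
python3 -m jog '[{"grip":1,"x":0,"y":4,"z":0,"rx":0,"ry":0,"rz":0},{"grip":1,"x":0,"y":4,"z":0,"rx":0,"ry":0,"rz":0},{"grip":1,"x":0,"y":3,"z":0,"rx":0,"ry":0,"rz":0},{"grip":1,"x":0,"y":2,"z":0,"rx":0,"ry":0,"rz":0},{"grip":1,"x":0,"y":0,"z":0,"rx":0,"ry":0,"rz":0}]' && python3 -m jog '[{"grip":1,"x":0,"y":1.5,"z":0,"rx":0,"ry":0,"rz":0},{"grip":1,"x":0,"y":0,"z":0,"rx":0,"ry":0,"rz":0}]'
```

```text
time: 9.83
eef_pos: [0.5573, -0.004, 0.2134]
tcp_rot: [0.997, 0.078, -0.001, -0.004]
contact_force: [-1.4, 13.9, 1.7]
opening: 0.0
time: 10.0
eef_pos: [0.5574, -0.0044, 0.2135]
tcp_rot: [0.997, 0.078, -0.002, -0.005]
contact_force: [-2.2, 17.8, 3.0]
opening: -0.002
```

```bash
python3 -m jog '[{"grip":1,"x":0,"y":1.5,"z":0,"rx":0,"ry":0,"rz":0},{"grip":1,"x":0,"y":0,"z":0,"rx":0,"ry":0,"rz":0}]'
```

```text
time: 10.17
eef_pos: [0.5575, -0.0049, 0.2135]
tcp_rot: [0.997, 0.077, -0.002, -0.007]
contact_force: [-1.9, 22.6, 4.8]
opening: -0.001
```

It's against something firm at 14–22 N. I'll back off and check the carriage position.

```bash
python3 -m jog '[{"grip":1,"x":0,"y":-6,"z":0,"rx":0,"ry":0,"rz":0},{"grip":1,"x":0,"y":-25,"z":0,"rx":0,"ry":0,"rz":0},{"grip":1,"x":0,"y":-35,"z":0,"rx":0,"ry":0,"rz":0},{"grip":1,"x":0,"y":-10,"z":-35,"rx":0,"ry":0,"rz":0},{"grip":1,"x":0,"y":0,"z":-35,"rx":0,"ry":0,"rz":0},{"grip":1,"x":0,"y":0,"z":0,"rx":0,"ry":0,"rz":0}]'
python3 - <<'E'
from h import *; from plant import *
T=read_camera("top");S=read_camera("scene"); s=get_state(); print(s["eef_pos"],s["contact_force"])
a,b=cent(T,(350,245,60,40),(0,150,60),(6,255,255)),cent(S,(260,180,60,60),(0,150,60),(6,255,255))
print(a,b,"tri",tri(T,a[0],S,b[0]),ray(T,a[0],.062),ray(S,b[0],.046))
k=cent(T,(430,235,45,40),(0,0,0),(180,255,55)); k2=cent(S,(215,100,40,30),(0,0,0),(180,255,60)); print("knob",k,k2)
cv2.imwrite("pics/e1.png",np.hstack([cv2.resize(np.ascontiguousarray(S["frame"][160:250,220:310,::-1]),(400,400),interpolation=2),cv2.resize(np.ascontiguousarray(T["frame"][215:305,380:470,::-1]),(400,400),interpolation=2)]))
E
```

```text
time: 10.67
eef_pos: [0.5489, 0.0665, 0.2913]
tcp_rot: [0.997, 0.08, 0.007, 0.001]
contact_force: [1.5, -1.1, 0.3]
opening: -0.0
[0.5473 0.0658 0.2862] [-0.7154 -0.4149  0.4205]Traceback (most recent call last):
  File "<stdin>", line 3, in <module>
  File "h.py", line 21, in cent
    n,l,st,ce=cv2.connectedComponentsWithStats(m); i=1+np.argmax(st[1:,4]); return ce[i]+[x,y],st[i,4]
                                                       ~~~~~~~~~^^^^^^^^^^
    return _wrapfunc(a, 'argmax', axis=axis, out=out, **kwds)
    return bound(*args, **kwds)
ValueError: attempt to get argmax of an empty sequence
```

```bash
python3 - <<'E'
from h import *; from plant import *
T=read_camera("top");S=read_camera("scene")
b=cent(S,(260,180,60,60),(0,150,60),(6,255,255))
p=ray(S,b[0],.046); print(b,p,"travel from (.5482,.0574):",np.linalg.norm(p-[.5482,.0574]))
k=cent(T,(430,235,45,40),(0,0,0),(180,255,55)); k2=cent(S,(215,100,40,30),(0,0,0),(180,255,60)); print("knob",k,k2)
for z in (.205,.217,.229): print(ray(T,k[0],z))
cv2.imwrite("pics/e1.png",np.hstack([cv2.resize(np.ascontiguousarray(S["frame"][100:250,190:310,::-1]),(400,500),interpolation=2),cv2.resize(np.ascontiguousarray(T["frame"][220:300,400:480,::-1]),(400,500),interpolation=2)]))
E
```

```text
(array([280.037 , 211.9074]), np.int32(162)) [ 0.5621 -0.0224] travel from (.5482,.0574): 0.08103481408984055
knob (array([452.2099, 258.7963]), np.int32(162)) (array([236.3177, 115.8971]), np.int32(447))
[ 0.5679 -0.1085]
[ 0.5673 -0.1055]
[ 0.5666 -0.1024]
```

View pics/e1.png

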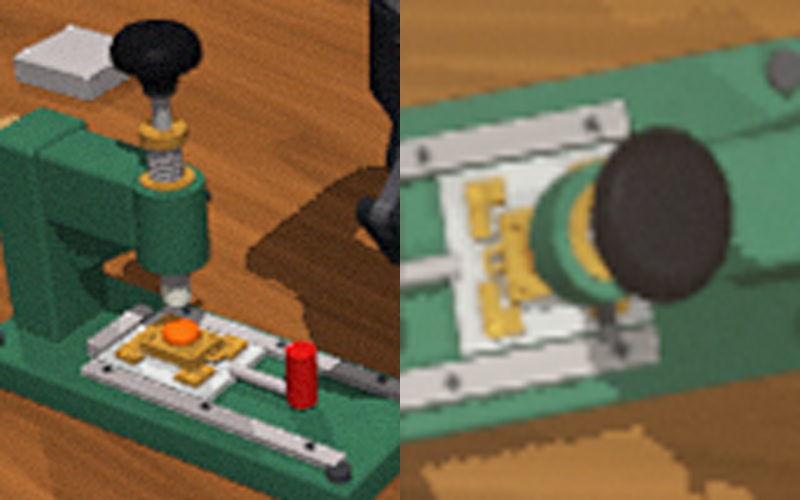

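```bash
python3 - <<'E'
from h import *; from plant import *
T=read_camera("top");S=read_camera("scene")
f=np.ascontiguousarray(T["frame"][235:275,430:475,::-1]); m=cv2.inRange(f,(0,0,0),(75,60,60))
n,l,st,ce=cv2.connectedComponentsWithStats(m);i=1+np.argmax(st[1:,4]);print(st[i],ce[i]+[430,235])
for z in (.205,.215,.225): print(z,ray(T,ce[i]+[430,235],z), ray(T,(453.2,254.5),z), ray(S,(236.3,113.5),z))
cv2.imwrite("pics/e2.png",np.hstack([cv2.resize(np.ascontiguousarray(S["frame"][170:230,205:265,::-1]),(400,400),interpolation=2),rect(S,.031,.575,-.12,.05,.25)[0]]))
E
```

```text
[  9   6  27  27 482] [453.0768 254.3714]
0.205 [ 0.5755 -0.11  ] [ 0.5753 -0.1102] [ 0.5534 -0.1332]
0.215 [ 0.5748 -0.1074] [ 0.5746 -0.1076] [ 0.5686 -0.1154]
0.225 [ 0.5742 -0.1049] [ 0.574  -0.1051] [ 0.5837 -0.0976]
```

View pics/e2.png

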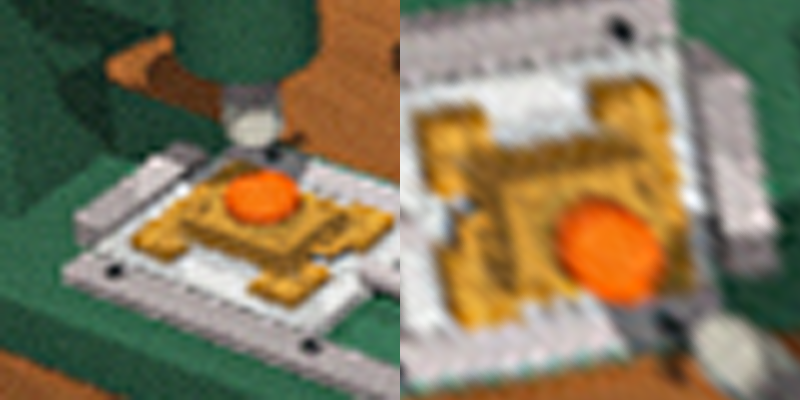

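The plate edge is touching the stop bar (scene crop bar (80,220)–(200,155)), and the push had stalled there at 22 N. So it is in against its stop; the carriage probably started a few mm in. The ram axis agrees from two sources, at about (0.5746, -0.107). I'll rise and go above the knob.

```bash
python3 -m jog '[{"grip":1,"x":0,"y":0,"z":-40,"rx":0,"ry":0,"rz":0},{"grip":1,"x":0,"y":0,"z":-40,"rx":0,"ry":0,"rz":0},{"grip":1,"x":0,"y":0,"z":-40,"rx":0,"ry":0,"rz":0},{"grip":1,"x":0,"y":0,"z":-10,"rx":0,"ry":0,"rz":0},{"grip":1,"x":0,"y":0,"z":0,"rx":0,"ry":0,"rz":0}]'
python3 pl.py .5746 -.107 .414 9.1 7
```

```text
time: 11.38
eef_pos: [0.5473, 0.0655, 0.4178]
tcp_rot: [0.997, 0.079, 0.004, 0.001]
contact_force: [0.6, -0.3, 0.2]
opening: -0.001
yaw 9.05 d [  27.2704 -172.4902   -3.7813] rz -0.05460338142893306 tilt [ 0.0073 -0.0006 -1.    ]
[{"x":-0,"y":25,"z":1,"rz":-0},{"x":-0,"y":25,"z":0,"rz":-0},{"x":-0,"y":25,"z":1,"rz":-0},{"x":-0,"y":25,"z":0,"rz":-0},{"x":-0,"y":25,"z":1,"rz":-0},{"x":-0,"y":25,"z":0,"rz":-0},{"x":-0,"y":25,"z":1,"rz":-0}]
end [ 0.5748 -0.1073  0.4138] 9.045396618571067
```

```bash
python3 -m jog '[{"grip":1,"x":0,"y":25,"z":0,"rx":0,"ry":0,"rz":0},{"grip":1,"x":0,"y":25,"z":0,"rx":0,"ry":0,"rz":0},{"grip":1,"x":0,"y":25,"z":0,"rx":0,"ry":0,"rz":0},{"grip":1,"x":0,"y":25,"z":0,"rx":0,"ry":0,"rz":0},{"grip":1,"x":0,"y":25,"z":0,"rx":0,"ry":0,"rz":0},{"grip":1,"x":0,"y":25,"z":0,"rx":0,"ry":0,"rz":0},{"grip":1,"x":0,"y":25,"z":0,"rx":0,"ry":0,"rz":0},{"grip":1,"x":0,"y":0,"z":0,"rx":0,"ry":0,"rz":0}]' && python3 -m jog '[{"grip":1,"x":0,"y":0,"z":0,"rx":0,"ry":0,"rz":0},{"grip":1,"x":0,"y":0,"z":0,"rx":0,"ry":0,"rz":0},{"grip":1,"x":0,"y":0,"z":0,"rx":0,"ry":0,"rz":0}]'
python3 pl.py .5746 -.107 .414 9.1 1
python3 - <<'E'
from h import *; from plant import *
T=read_camera("top");S=read_camera("scene")
cv2.imwrite("pics/f1.png",np.hstack([cv2.resize(np.ascontiguousarray(S["frame"][60:250,180:330,::-1]),(400,507),interpolation=2),cv2.resize(np.ascontiguousarray(T["frame"][220:300,400:480,::-1]),(400,507),interpolation=2)]))
print(proj(S,(.5746,-.107,.24)))
E
```

```text
time: 12.05
eef_pos: [0.574, -0.1107, 0.4099]
tcp_rot: [0.997, 0.077, -0.003, -0.0]
contact_force: [-0.3, 0.6, 1.5]
opening: -0.002
time: 12.3
eef_pos: [0.5738, -0.1062, 0.4122]
tcp_rot: [0.997, 0.079, -0.001, -0.001]
contact_force: [-0.3, -0.0, 0.4]
opening: 0.004
yaw 9.11 d [ 0.8018 -0.8307  1.756 ] rz 0.012027018694169556 tilt [-0.0026  0.0013 -1.    ]
[{"x":0.7,"y":0.9,"z":-1.8,"rz":0}]
end [ 0.5746 -0.1069  0.414 ] 9.112027018694164
[235.813  101.9617]
```

View pics/f1.png

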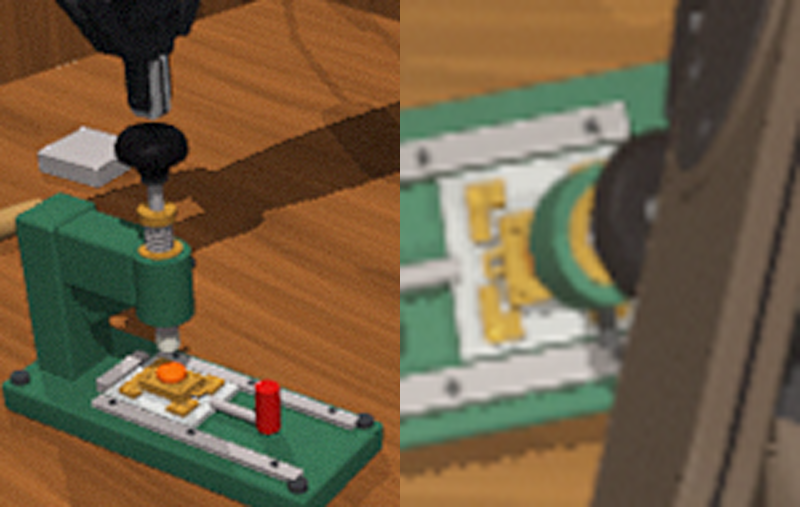

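The finger tips are centred over the knob (crop (150,112) against (152,145)), with a gap of about 20 mm. I'm descending slowly and watching the force.

```bash
python3 -m jog '[{"grip":1,"x":0.5,"y":0.5,"z":8,"rx":0,"ry":0,"rz":0},{"grip":1,"x":0,"y":0,"z":4,"rx":0,"ry":0,"rz":0},{"grip":1,"x":0,"y":0,"z":0,"rx":0,"ry":0,"rz":0}]';python3 -m jog '[{"grip":1,"x":0,"y":0,"z":2,"rx":0,"ry":0,"rz":0},{"grip":1,"x":0,"y":0,"z":0,"rx":0,"ry":0,"rz":0}]';python3 -m jog '[{"grip":1,"x":0,"y":0,"z":2,"rx":0,"ry":0,"rz":0},{"grip":1,"x":0,"y":0,"z":0,"rx":0,"ry":0,"rz":0}]';python3 -m jog '[{"grip":1,"x":0,"y":0,"z":2,"rx":0,"ry":0,"rz":0},{"grip":1,"x":0,"y":0,"z":0,"rx":0,"ry":0,"rz":0}]'
```

```text
time: 12.65
eef_pos: [0.5746, -0.1068, 0.4009]
tcp_rot: [0.997, 0.079, -0.0, -0.0]
contact_force: [0.3, -0.1, 1.5]
opening: 0.001
time: 12.82
eef_pos: [0.5746, -0.107, 0.4001]
tcp_rot: [0.997, 0.079, -0.0, -0.0]
contact_force: [-0.8, 0.9, 2.2]
opening: -0.001
time: 12.98
eef_pos: [0.5746, -0.1072, 0.3981]
tcp_rot: [0.997, 0.079, 0.0, -0.0]
contact_force: [-0.9, 1.6, 3.3]
opening: 0.001
time: 13.15
eef_pos: [0.5747, -0.1073, 0.3959]
tcp_rot: [0.997, 0.079, 0.0, -0.0]
contact_force: [-0.9, 2.8, 3.4]
opening: -0.003
```

Contact is at TCP z of about 0.400, so the stop should be near 0.3785.

```bash
python3 -m jog '[{"grip":1,"x":0,"y":0,"z":2,"rx":0,"ry":0,"rz":0},{"grip":1,"x":0,"y":0,"z":2,"rx":0,"ry":0,"rz":0},{"grip":1,"x":0,"y":0,"z":2,"rx":0,"ry":0,"rz":0},{"grip":1,"x":0,"y":0,"z":0,"rx":0,"ry":0,"rz":0}]';python3 -m jog '[{"grip":1,"x":0,"y":0,"z":2,"rx":0,"ry":0,"rz":0},{"grip":1,"x":0,"y":0,"z":2,"rx":0,"ry":0,"rz":0},{"grip":1,"x":0,"y":0,"z":0,"rx":0,"ry":0,"rz":0}]'
python3 - <<'E'
from h import *; from plant import *
S=read_camera("scene"); print(get_state()["wrist_torque"])
cv2.imwrite("pics/f2.png",cv2.resize(np.ascontiguousarray(S["frame"][60:250,180:330,::-1]),(474,600),interpolation=2))
E
```

```text
time: 13.48
eef_pos: [0.5747, -0.1073, 0.3896]
tcp_rot: [0.997, 0.079, 0.0, -0.0]
contact_force: [-0.6, 2.9, 4.4]
opening: -0.004
time: 13.73
eef_pos: [0.5747, -0.1073, 0.3859]
tcp_rot: [0.997, 0.079, 0.0, -0.0]
contact_force: [-1.1, 3.5, 4.8]
opening: -0.0
[0.6294 0.1218 0.0154]
```

View pics/f2.png

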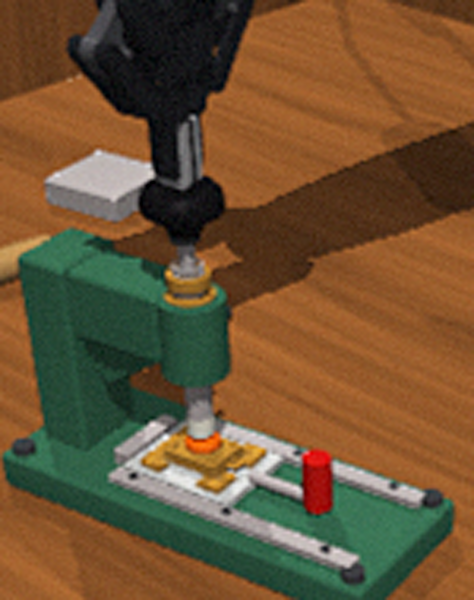

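```bash
python3 -m jog '[{"grip":1,"x":0,"y":0,"z":2,"rx":0,"ry":0,"rz":0},{"grip":1,"x":0,"y":0,"z":2,"rx":0,"ry":0,"rz":0},{"grip":1,"x":0,"y":0,"z":0,"rx":0,"ry":0,"rz":0}]'; python3 -m jog '[{"grip":1,"x":0,"y":0,"z":1,"rx":0,"ry":0,"rz":0},{"grip":1,"x":0,"y":0,"z":0,"rx":0,"ry":0,"rz":0}]';python3 -m jog '[{"grip":1,"x":0,"y":0,"z":1,"rx":0,"ry":0,"rz":0},{"grip":1,"x":0,"y":0,"z":0,"rx":0,"ry":0,"rz":0}]'
```

```text
time: 14.03
eef_pos: [0.5747, -0.1073, 0.3825]
tcp_rot: [0.997, 0.079, 0.0, -0.0]
contact_force: [-0.8, 3.6, 6.3]
opening: -0.005
time: 14.2
eef_pos: [0.5748, -0.1073, 0.3822]
tcp_rot: [0.997, 0.079, 0.0, -0.0]
contact_force: [-1.8, 4.2, 8.2]
opening: -0.001
time: 14.37
eef_pos: [0.5748, -0.1073, 0.3816]
tcp_rot: [0.997, 0.079, 0.0, -0.0]
contact_force: [-2.5, 4.1, 9.3]
opening: -0.003
```

```bash
for i in 1; do python3 -m jog '[{"grip":1,"x":0,"y":0,"z":1,"rx":0,"ry":0,"rz":0},{"grip":1,"x":0,"y":0,"z":0,"rx":0,"ry":0,"rz":0}]'; done; python3 -m jog '[{"grip":1,"x":0,"y":0,"z":1,"rx":0,"ry":0,"rz":0},{"grip":1,"x":0,"y":0,"z":0,"rx":0,"ry":0,"rz":0}]'
```

```text
time: 14.53
eef_pos: [0.5748, -0.1073, 0.3808]
tcp_rot: [0.997, 0.079, 0.0, 0.0]
contact_force: [-2.5, 4.0, 9.8]
opening: 0.003
time: 14.7
eef_pos: [0.5748, -0.1073, 0.3799]
tcp_rot: [0.997, 0.079, 0.0, 0.0]
contact_force: [-3.6, 4.4, 10.1]
opening: 0.002
```

```bash
python3 -m jog '[{"grip":1,"x":0,"y":0,"z":1,"rx":0,"ry":0,"rz":0},{"grip":1,"x":0,"y":0,"z":0,"rx":0,"ry":0,"rz":0}]'; python3 -m jog '[{"grip":1,"x":0,"y":0,"z":0.7,"rx":0,"ry":0,"rz":0},{"grip":1,"x":0,"y":0,"z":0,"rx":0,"ry":0,"rz":0}]'
```

```text
time: 14.87
eef_pos: [0.5748, -0.1073, 0.3797]
tcp_rot: [0.997, 0.079, 0.0, 0.0]
contact_force: [-4.2, 3.8, 12.5]
opening: -0.0
time: 15.03
eef_pos: [0.5749, -0.1073, 0.3796]
tcp_rot: [0.997, 0.079, 0.0, 0.0]
contact_force: [-5.6, 4.2, 14.1]
opening: 0.006
```

```bash
python3 -m jog '[{"grip":1,"x":0,"y":0,"z":1,"rx":0,"ry":0,"rz":0},{"grip":1,"x":0,"y":0,"z":0,"rx":0,"ry":0,"rz":0}]'; python3 -m jog '[{"grip":1,"x":0,"y":0,"z":0.5,"rx":0,"ry":0,"rz":0},{"grip":1,"x":0,"y":0,"z":0,"rx":0,"ry":0,"rz":0},{"grip":1,"x":0,"y":0,"z":0,"rx":0,"ry":0,"rz":0},{"grip":1,"x":0,"y":0,"z":0,"rx":0,"ry":0,"rz":0},{"grip":1,"x":0,"y":0,"z":0,"rx":0,"ry":0,"rz":0},{"grip":1,"x":0,"y":0,"z":0,"rx":0,"ry":0,"rz":0},{"grip":1,"x":0,"y":0,"z":0,"rx":0,"ry":0,"rz":0},{"grip":1,"x":0,"y":0,"z":0,"rx":0,"ry":0,"rz":0}]'
python3 - <<'E'
from h import *; from plant import *
S=read_camera("scene"); print(get_state()["wrist_torque"])
cv2.imwrite("pics/f3.png",cv2.resize(np.ascontiguousarray(S["frame"][100:230,200:300,::-1]),(462,600),interpolation=2))
E
```

```text
time: 15.2
eef_pos: [0.5749, -0.1073, 0.3796]
tcp_rot: [0.997, 0.079, 0.001, 0.0]
contact_force: [-7.2, 5.0, 18.2]
opening: 0.001
time: 15.87
eef_pos: [0.5749, -0.1073, 0.3796]
tcp_rot: [0.997, 0.079, 0.001, 0.0]
contact_force: [-7.4, 5.3, 19.2]
opening: 0.007
[ 0.9296  1.3413 -0.0328]
```

View pics/f3.png

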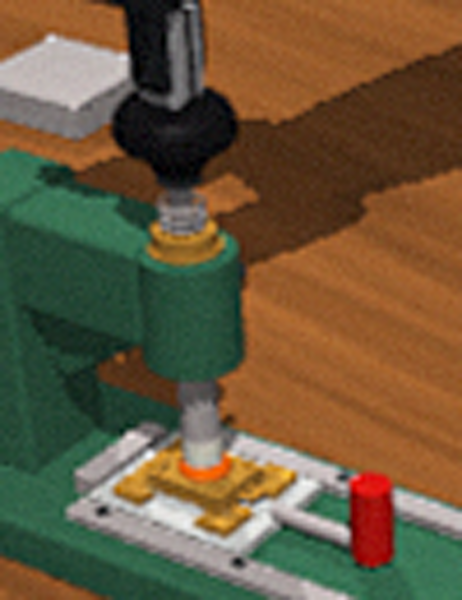

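The ram is rigidly bottomed: z is constant at 0.3796 while the force climbed from 12.5 to 19 N, and the stone moved the last 3 mm. I'll hold a bit longer, then rise gently.

```bash
python3 -m jog '[{"grip":1,"x":0,"y":0,"z":0.5,"rx":0,"ry":0,"rz":0},{"grip":1,"x":0,"y":0,"z":0,"rx":0,"ry":0,"rz":0},{"grip":1,"x":0,"y":0,"z":0,"rx":0,"ry":0,"rz":0},{"grip":1,"x":0,"y":0,"z":0,"rx":0,"ry":0,"rz":0},{"grip":1,"x":0,"y":0,"z":0,"rx":0,"ry":0,"rz":0},{"grip":1,"x":0,"y":0,"z":0,"rx":0,"ry":0,"rz":0}]' && python3 -m jog '[{"grip":1,"x":0,"y":0,"z":-4,"rx":0,"ry":0,"rz":0},{"grip":1,"x":0,"y":0,"z":-4,"rx":0,"ry":0,"rz":0},{"grip":1,"x":0,"y":0,"z":-4,"rx":0,"ry":0,"rz":0},{"grip":1,"x":0,"y":0,"z":-4,"rx":0,"ry":0,"rz":0},{"grip":1,"x":0,"y":0,"z":-6,"rx":0,"ry":0,"rz":0},{"grip":1,"x":0,"y":0,"z":-6,"rx":0,"ry":0,"rz":0},{"grip":1,"x":0,"y":0,"z":-15,"rx":0,"ry":0,"rz":0},{"grip":1,"x":0,"y":0,"z":-20,"rx":0,"ry":0,"rz":0}]' && python3 -m jog '[{"grip":1,"x":0,"y":-30,"z":-5,"rx":0,"ry":0,"rz":0},{"grip":1,"x":0,"y":-40,"z":0,"rx":0,"ry":0,"rz":0},{"grip":1,"x":0,"y":-40,"z":0,"rx":0,"ry":0,"rz":0},{"grip":1,"x":0,"y":-40,"z":0,"rx":0,"ry":0,"rz":0},{"grip":1,"x":0,"y":-10,"z":0,"rx":0,"ry":0,"rz":0},{"grip":1,"x":0,"y":0,"z":0,"rx":0,"ry":0,"rz":0},{"grip":1,"x":0,"y":0,"z":0,"rx":0,"ry":0,"rz":0},{"grip":1,"x":0,"y":0,"z":0,"rx":0,"ry":0,"rz":0}]'
python3 - <<'E'
from h import *; from plant import *
S=read_camera("scene");T=read_camera("top"); print(get_state()["contact_force"])
b=cent(S,(260,180,60,60),(0,150,60),(6,255,255));print("handle",b)
cv2.imwrite("pics/g1.png",np.hstack([cv2.resize(np.ascontiguousarray(S["frame"][100:230,200:300,::-1]),(462,600),interpolation=2)]))
cv2.imwrite("pics/g1s.png",S["frame"][:,:,::-1])
E
```

```text
time: 16.42
eef_pos: [0.5749, -0.1073, 0.3796]
tcp_rot: [0.997, 0.079, 0.001, 0.0]
contact_force: [-8.4, 5.2, 20.4]
opening: -0.003
time: 17.08
eef_pos: [0.5741, -0.1078, 0.4346]
tcp_rot: [0.997, 0.079, -0.003, -0.0]
contact_force: [0.7, 0.2, 0.2]
opening: -0.001
time: 17.75
eef_pos: [0.5497, 0.0494, 0.4417]
tcp_rot: [0.997, 0.079, -0.0, 0.001]
contact_force: [0.4, 0.0, -0.2]
opening: 0.005
[ 0.2491 -0.3248 -0.2462]
handle (array([279.9806, 211.8968]), np.int32(155))
```

View pics/g1.png

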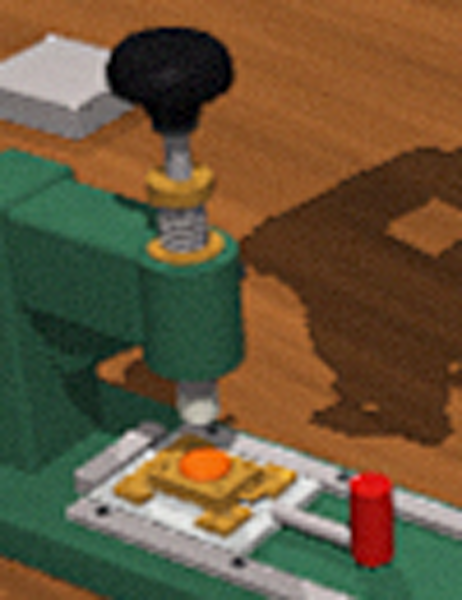

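View pics/g1s.png

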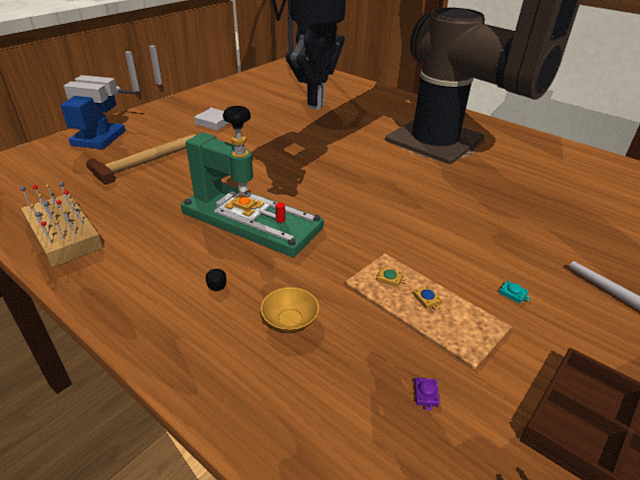

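Stone visibly lower, ram up, and the handle hasn't moved. One last check of stone and ram axis alignment before I hand in.

```bash
python3 - <<'E'
from h import *; from plant import *
S=read_camera("scene")
b=cent(S,(232,190,24,20),(3,200,120),(12,255,255)); print(b)
st=ray(S,b[0],.0445); print("stone scene",st)
print("nose scene",ray(S,(242.9,189.3),.071))
f=S["frame"]; cv2.imwrite("pics/g2.png",cv2.resize(np.ascontiguousarray(f[175:225,210:270,::-1]),(720,600),interpolation=2))
E
```

```text
(array([243.4643, 200.5   ]), np.int32(28))
stone scene [ 0.5795 -0.1034]
nose scene [ 0.5801 -0.1016]
```

View pics/g2.png

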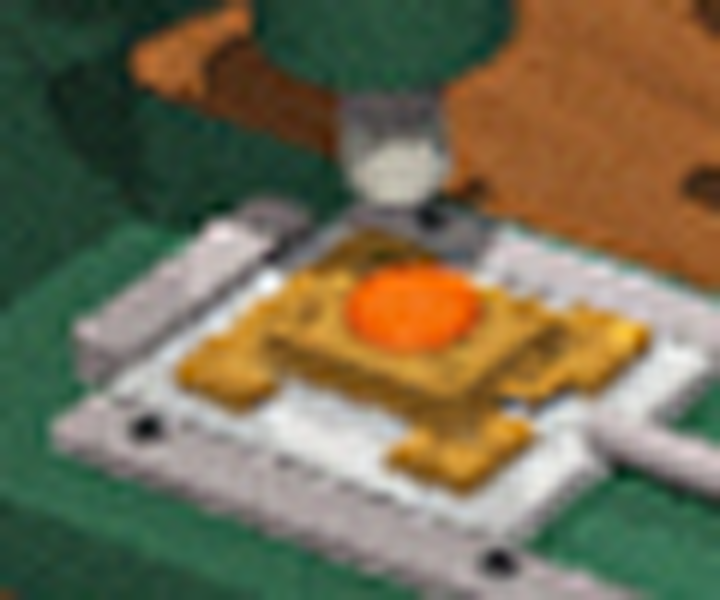

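The stone is under the ram axis to within about 2 mm, which is the camera error. The plate meets the stop bar, the stone sits low in its mount, and the pendant lies flat. Handing in.

```bash
python3 -c "
from plant import *
print(sign_off()); print(get_state()['time'])"
```

```text
the job is handed in; nothing more can be done
None
the job is handed in; nothing more can be done
```

The job is handed in: the amber pendant is in the press under the ram, its stone pressed home. It took about 18 s of the 58 s allowed. Sign-off gives no verdict, so this rests on my own checks.

- **Placing:** I picked up the orange-stoned pendant from the cork, laid it in the pocket with its loop in the slot and let go. Both cameras showed it seated there with the stone still proud.
- **Carriage:** I pushed the handle until it stalled at about 22 N, and the plate was touching the stop bar.
- **Pressing:** The ram went down until its height stopped changing while the upward push rose from 12.5 to 20 N. The highest total reading was about 23 N, under the 30 N limit. I held it there for over a second and then let it come back up.

**Last checks:** The ram was up, the stone visibly lower, the pendant flat and the carriage unmoved. The arm was touching nothing. The blue and green pendants, loupe and dish looked to be where they started; I did not measure them.

**Disagreement:** I measured only about 82 mm of carriage travel, not 90. The distance from pocket to ram axis at the start also measured about 83 mm, so the carriage probably began a few millimetres in. The stone and ram nose lined up within about 2 mm afterwards. The two cameras differed by 2–3 mm in world x, so I relied on the top view and the arm's own position there.

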